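Settle the tiltmeter on its seat plate and clamp it

ROBOT

A 6-joint arm with a two-finger parallel gripper is mounted at the origin on a cart in front of the work surface, level with it; the furniture and walls round the work are solid. World frame = base frame: x ahead of the robot, y to its left, z up, the work surface at z = 0. Lengths are in m, angles in degrees, forces in N, time in s.
With the tool pointing down it reaches from about 0.375 to 0.9 m from the base axis. Payload 3.1 kg.
Tool frame: the origin (TCP) lies at the very end of the fingers, on their centre line; the grasp point (between the pads) lies 19 mm behind it (bot.hold_point_z is the z of the grasp point in the tool frame, in m); z points along the fingers, y is the direction in which the jaws open and shut (so a half turn about z gives the same grasp; the last joint's range is limited). The gripper opens to 87 mm and grips with 3 to 60 N. Pads are 19 mm wide; open, the fingers measure 117 mm over their backs; the gripper's body (75 mm by 190 mm) begins 51 mm behind the grasp point.
Start: joints at [-74.914, 30.224, 82.088, -0, 67.689, -10.227], TCP at [0.267, -0.565, 0.223] pointing down, gripper open.
Joint ranges: [-176.69, 176.69], [-43.24, 126.21], [12.49, 139.97], [-82, 262], [0, 151.66], [-163.58, 163.58]. Speed limits (degrees/s): [159.86, 159.86, 180, 180, 180, 180].

INTERFACE

Orientations are given as a 3x3 rotation matrix whose columns are the frame's x, y, z axes.
In Python, from rig import bot gives the robot as it stands.
- The arm moves only by the tool servo_tool, never from a script. Its argument "increments" is a list of rows, each a list of 3 entries, a list of its own where there are three numbers: the closure, from 0 (fully open) to 1 (shut), then the shift along the tool's x, y, z in mm, then the turn about the tool's z in degrees. In form: [[claw, [x, y, z], turn], ...]. A call has 1 to 5 rows; each row shifts and turns the commanded pose from where the row before left it, along the tool's axes as they then stand; what a row does not reach is not made up. A row lasts 1/8 s, in which the tool goes at most 62.5 mm and 10.7 degrees, less where a joint would pass 70% of its speed; a pose out of reach is approached as far as the arm can. A call with a gripper value outside its range is refused whole. The fingers move at their own pace and stop on an object; the grip force is fixed at half the most. Time passes only in rows, so rows that do not move let the fingers close. It gives the time, the measured TCP pose, the force and the opening at its end, in the units of the state.
- bot.read_state(): the state, without advancing time (a new reading comes with each control period).
- bot.capture(name): name is "scene" or "top"; returns (picture, depth): 420x560x3 uint8, blue, green, red; 420x560 float32, m along the optical axis (not along the pixel's ray), 0 where there is no reading.
- bot.camera_info(name): a dict with "K" (3x3 intrinsics, pixels), "R" (3x3) and "t" (3): a world point X has camera coordinates R X + t. Camera axes: x right, y down, z forward; pixel columns grow to the right and rows downward; lengths in m; the calibration is good to about 2 mm. A picture is of the moment at which its call begins. camera_info takes no time and is no camera call.
- bot.hand_in(): hands the job in, once; it reports no verdict.
Trained networks look in the newest picture that a camera, given by its name, has taken for a name from the list of things; names that differ only in an ending like _2 or _b are one class to them, and where a whole thing is asked for, a point or a joint stands for the part that bears it (a point fixed in the world has none). Each returns a list of dicts, best first, with "p" (0 to 1); they miss things now and then, are a little off and sometimes report something else, mostly with a low value. They report only what shows in the picture. A call takes as long as a camera call.
- bot.find_in(camera, thing): "bbox" ([left, top, right, bottom] in pixels, round what is visible of it).
- bot.trace(camera, thing): "region" (420x560 bool, what is visible of it) and "bbox" ([left, top, right, bottom] in pixels, round what is visible of it).
The state is a dict: "time_s": time; "joint_positions": joint angles; "qvel": joint speeds; "tau": joint torques, N m; "position": TCP position; "tcp_rot": TCP orientation; "force": force on the tool from outside, world axes, zero at the start; "moment": the same for the moment, N m; "opening": opening from 0.0 (shut) to 1.0 (fully open).
Only numpy, scipy, OpenCV 4.12 (cv2) and the standard library are available. Lean on these libraries where they do the work, as an engineer would, in place of code of your own. Each camera call takes 0.05 s, during which the arm holds its last target.

TASK

Set the tiltmeter down on its seat plate so that its three ball feet settle fully home in the cone, in the groove and on the flat. The cone and groove are screwed down some millimetres off their drawn places, so feel the feet in gently, without dropping it: they must never bear on the seats with more than 15 N, the tiltmeter's own weight included. Only when they are home, swing the hold-down arm over the tiltmeter's flange as far as its stop, and leave everything else where it lies.

Things in the scene. Friction and masses are not known exactly. Their poses are not given: they have to be found in the camera images.
- seat_plate: dark steel seat plate, 176 x 212 x 12 mm, fixed flat on the table (x from -88 to 88, y from -125 to 87 mm from its origin, which lies on its underside, z = table). At yaw 0 its x points ahead, y left. It carries three bare steel seats for 16 mm balls (cone puck, V-groove block, flat disc; friction 0.5 to 0.7) and the hold-down arm
- seat_cone (a point): DRAWN place of the centre of a ball fully home in the cone puck: (-48, -48, 24.3) mm in the plate's frame. The true cone stands up to 6 mm off it in x and up to 6 mm in y: not measured, different each time, fixed under load. Puck 46 mm wide, top 28 mm above the table, 90-degree cone with a 30 mm mouth: a ball e mm off its axis stands e mm higher. Axes as the plate
- seat_groove (a point): DRAWN place of the centre of a ball fully home in the V-groove block: (48, -48, 24.3) mm in the plate's frame. The groove runs along the plate's x and truly stands up to 6 mm off in y: not measured, different each time, fixed under load. Block 44 x 45 mm, top 28 mm above the table, 90-degree groove with a 30 mm mouth. Axes as the plate
- seat_flat (a point): centre of a ball that stands on the middle of the flat disc (50 mm wide, top 16.3 mm above the table): (0, 52, 24.3) mm in the plate's frame. The ball may stand anywhere on the disc. Axes as the plate
- tiltmeter: tiltmeter, 0.42 to 0.65 kg, standing on the table: grey triangular flange on three 16 mm steel balls, round aluminium housing 52 mm wide (top at 69 mm), black carrying handle on top. Origin: level with the balls' undersides, amid the flange. Home, its x and y lie along the plate's, give or take 8 degrees. Flange's upper face 28 mm above the origin, its edge at -y bevelled down to 22 mm
- handle (a point): middle of the tiltmeter's handle bar: 46 mm long along the tiltmeter's x (32 mm free between its posts), 12 mm thick along y, 14 mm high, top at 113 mm, 30 mm of free height below the bar. It lies at (0, 8, 106) mm in the tiltmeter's frame. Axes as the tiltmeter
- foot_cone (a point): centre of the ball foot (16 mm) that belongs in the cone: (-48, -48, 8) mm in the tiltmeter's frame
- foot_groove (a point): centre of the ball foot that belongs in the groove: (48, -48, 8) mm in the tiltmeter's frame
- foot_flat (a point): centre of the ball foot that belongs on the flat: (0, 52, 8) mm in the tiltmeter's frame
- hold_down (a joint): angle of the hold-down arm on its upright pivot, rad: 0 = open, nose along the plate's -x; it grows clockwise seen from above; stop at 1.5, nose over the flange. The nose (60 mm from the pivot) has a spring plunger that rides up the flange's bevel and then presses on it with about 4 N. Turning takes 2 N at the pin, up to 8 N while it climbs; it stays where left
- hold_pivot (a point): pivot axis of the hold-down arm, at the arm's height: (20, -98, 56) mm in the plate's frame
- hold_pin (a point): middle of the black upright pin on the hold-down arm's tail, 60 mm from the pivot on the side away from the nose: 12 mm thick (15 mm at its head), from 60 to 101 mm above the table; this point is 82 mm above the table. At angle 0 it lies along the plate's +x from the pivot, at 1.5 along its -y
- bottle_green: bystander: small green dropper bottle, 28 x 28 x 65 mm, standing; not to be moved
- ore_green: bystander: reddish and green rock, 44 x 62 x 40 mm; not to be moved
- hard_pick: bystander: red-handled pick lying down, 112 mm long, 10 mm thick; not to be moved
- gabbro_dark: bystander: dark rock, 52 x 74 x 47 mm; not to be moved
- folding_loupe: bystander: small folding loupe, 27 x 56 x 17 mm; not to be moved
- marker_blue: bystander: white marker with a blue cap, lying, 135 mm long, 17 mm thick; not to be moved

How it is judged (in metres and radians):
On the way:
1. the three feet are home: cone and groove balls within 1.5 mm of their full depth, the third on the flat, the hold-down arm still open (below 0.3 rad) (horizontal distance between foot_cone and seat_cone below 0.012 m and z of foot_cone in the frame of seat_plate between 0.0228 and 0.0258 m and horizontal distance between foot_groove and seat_groove below 0.012 m and z of foot_groove in the frame of seat_plate between 0.0228 and 0.0258 m and horizontal distance between foot_flat and seat_flat below 0.023 m and z of foot_flat in the frame of seat_plate between 0.0228 and 0.0258 m and value of joint hold_down below 0.3 rad), for 0.2 s.
At the end, for the whole second after the job is handed in: Tiltmeter at rest, each foot in its own seat: cone and groove balls within 1.5 mm of full depth (centres at most 25.8 mm above the plate's underside), third ball on the flat disc; hold-down arm over the flange at or near its stop (over 1.38 rad) and still (horizontal distance between foot_cone and seat_cone below 0.012 m and z of foot_cone in the frame of seat_plate between 0.0228 and 0.0258 m and horizontal distance between foot_groove and seat_groove below 0.012 m and z of foot_groove in the frame of seat_plate between 0.0228 and 0.0258 m and horizontal distance between foot_flat and seat_flat below 0.023 m and z of foot_flat in the frame of seat_plate between 0.0228 and 0.0258 m and value of joint hold_down above 1.38 rad and linear speed of tiltmeter below 0.01 m/s and velocity of joint hold_down below 0.05 rad/s); the robot touches nothing.
It fails at once if while the hold-down is still open (below 0.3 rad), the tiltmeter bears on the seat plate with more than 15 N in all, by pressing or dropping (contact force between tiltmeter and seat_plate above 15 N and value of joint hold_down below 0.3 rad).
It fails at once if the tiltmeter is let fall: it moves faster than 0.15 m/s while no finger touches it (linear speed of tiltmeter above 0.15 m/s and contact force between the fingers and tiltmeter below 0.05 N).
It fails at once if a bystander is moved by more than 25 mm (distance of any of bottle_green, ore_green, hard_pick, gabbro_dark, folding_loupe, marker_blue from where it was at the start of the episode above 0.025 m).
It also fails if it takes over 67 s, if anything falls off the work surface, if the arm or the gripper's body presses on something with over 40 N, if the wrist force passes 120 N, or if a joint passes its speed limit or range.

## Working session

There is one attempt and no reset: what is moved stays moved. The work goes in short steps, Python scripts to look and compute and a tool call to move; the robot and the scene stay as the last step left them, time stands still between calls to the robot, and variables do not carry over. Pictures are saved under pics/ and viewed, and the job is handed in when it is done.

Besides the shell and the picture viewer there is one more tool, called after "Emit:" as name(argument=value, ...), one argument or row to a line, values as JSON. servo_tool: Moves the arm, as the interface text tells. Its arguments: {"type":"object","properties":{"increments":{"type":"array","items":{"type":"array"}}},"required":["increments"]}

```bash
ls; mkdir -p pics; python3 - <<'E'
from rig import bot
import cv2,numpy as np
for c in ("scene","top"):
    im,d=bot.capture(c); cv2.imwrite(f"pics/{c}0.png",im); np.save(f"pics/{c}0.npy",d)
    i=bot.camera_info(c); print(c,i["K"],i["R"],i["t"])
    for n in ("seat_plate","tiltmeter","hold_down","handle"):
        r=bot.find_in(c,n); print(n,[(x["bbox"],round(x["p"],2)) for x in r[:2]])
print(bot.read_state(), bot.hold_point_z)
E
```

```text
pics
scene [[379.53697628   0.         281.52752314]
 [  0.         379.53697628 215.0912137 ]
 [  0.           0.           1.        ]] [[ 0.62921652 -0.7769288   0.0216383 ]
 [-0.36714035 -0.32164638 -0.8727838 ]
 [ 0.68505075  0.54122569 -0.48762713]] [-0.395401    0.21554495  0.65467614]
seat_plate [([173.3, 190.0, 266.0, 243.2], 0.61), ([305.2, 220.3, 368.4, 286.7], 0.56)]
tiltmeter [([310.2, 220.4, 367.0, 282.9], 0.69)]
hold_down [([208.8, 187.0, 261.0, 218.6], 0.83)]
handle [([307.1, 218.9, 366.8, 282.5], 0.91), ([342.1, 204.5, 362.6, 224.8], 0.74)]
top [[458.02738153   0.         283.72985568]
 [  0.         458.02738153 209.94668184]
 [  0.           0.           1.        ]] [[-0.01779188 -0.99971339  0.0160182 ]
 [-0.98064191  0.01432345 -0.19528514]
 [ 0.19499974 -0.0191826  -0.98061569]] [-0.10006218  0.54530697  1.34514539]
seat_plate [([172.4, 198.2, 255.1, 267.5], 0.9)]
tiltmeter [([311.1, 195.5, 359.6, 238.7], 0.7)]
hold_down [([225.9, 210.5, 247.8, 250.6], 0.73)]
handle [([172.6, 196.8, 255.5, 267.4], 0.7), ([310.9, 199.2, 362.3, 241.1], 0.57)]
{'time_s': 0.5, 'joint_positions': array([-7.49125145e+01,  3.02248843e+01,  8.20906369e+01, -2.30308842e-03,
        6.76889607e+01, -1.02289931e+01]), 'qvel': array([-0.03185528, -0.09185871, -0.01083138,  0.03709165,  0.00109249,
       -0.06423039]), 'tau': array([-1.21709894e-03, -4.39607728e+01, -1.76788473e+01,  6.32902421e-02,
        5.15410805e-02, -4.28296903e-05]), 'position': array([ 0.2672466 , -0.56492293,  0.22251724]), 'tcp_rot': array([[ 9.03953075e-01,  4.27631658e-01, -5.62664294e-05],
       [ 4.27631661e-01, -9.03953073e-01,  6.58474338e-05],
       [-2.27037645e-05, -8.35842969e-05, -9.99999996e-01]]), 'force': array([-0.61169928,  0.20472528, -0.00166942]), 'moment': array([-0.01721174,  0.03660676,  0.03355121]), 'opening': 0.9941545370589032} -0.0187
```

View pics/scene0.png

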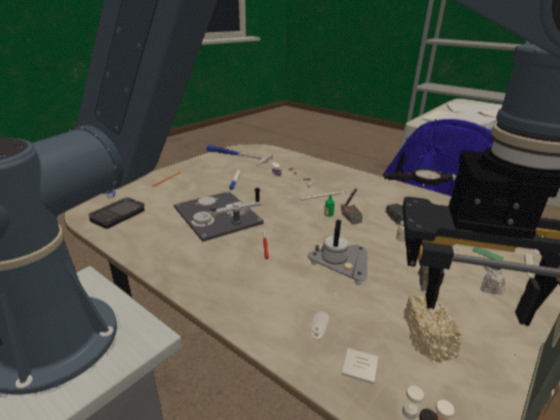

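View pics/top0.png

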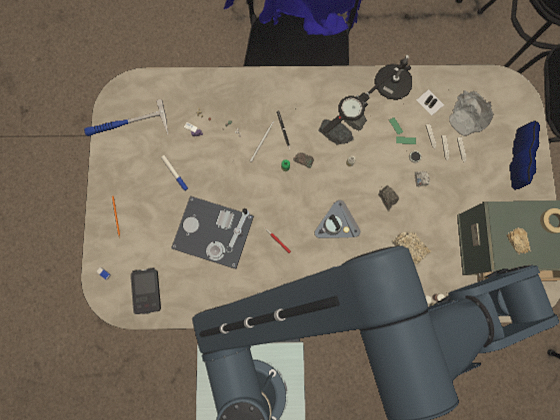

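```bash
python3 - <<'E'
import cv2
for c,(l,t,r,b),k in (("top",(160,180,380,280),3.6),("scene",(150,160,390,300),3.3)):
    im=cv2.imread(f"pics/{c}0.png")[t:b,l:r]
    cv2.imwrite(f"pics/{c}0z.png",cv2.resize(im,None,fx=k,fy=k,interpolation=cv2.INTER_CUBIC))
E
```

```text
(no output)
```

View pics/top0z.png

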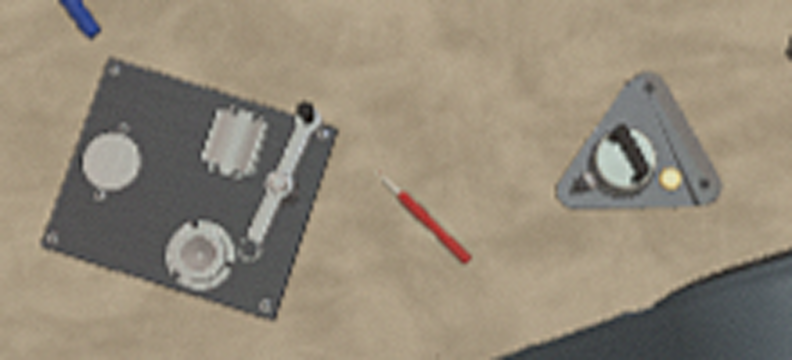

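View pics/scene0z.png

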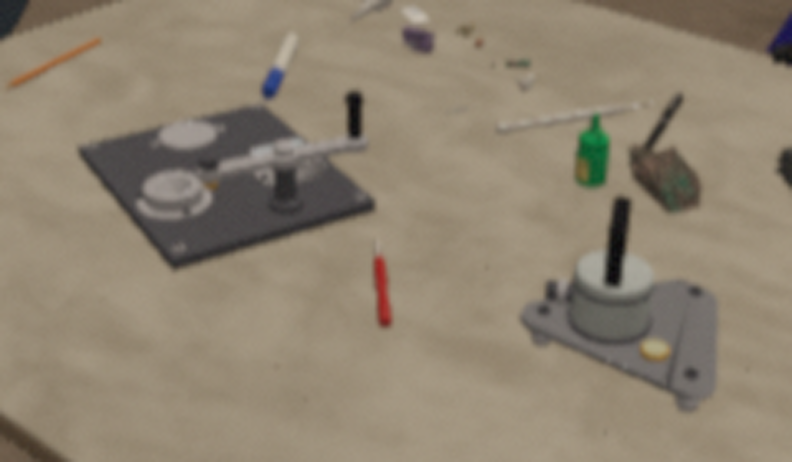

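The top view shows the plate at lower left (px 172-255, 196-268), with its x axis about 19° clockwise of world x. The tiltmeter is at (311-362, 195-241), bevel edge on the right, so its yaw is about +29°. Next I'll measure both precisely.

```bash
cat > h.py <<'E'
from rig import bot
import numpy as np,cv2
def cloud(c,d):
    i=bot.camera_info(c);K,R,t=i["K"],np.array(i["R"]),np.array(i["t"])
    v,u=np.mgrid[0:420,0:560]
    P=np.stack([(u-K[0][2])/K[0][0]*d,(v-K[1][2])/K[1][1]*d,d],-1)
    return (P-t)@R
def proj(c,X):
    i=bot.camera_info(c);q=np.atleast_2d(X)@np.array(i["R"]).T+i["t"];q=q@np.array(i["K"]).T
    return q[:,:2]/q[:,2:]
def atz(c,uv,z):
    i=bot.camera_info(c);R=np.array(i["R"]);t=np.array(i["t"])
    r=(np.linalg.inv(i["K"])@[uv[0],uv[1],1])@R; o=-t@R
    return o+r*(z-o[2])/r[2]
E
python3 - <<'E'
from h import *
from scipy.optimize import minimize
d=np.load("pics/top0.npy"); W=cloud("top",d)
im=cv2.imread("pics/top0.png")
# plate: dark pixels
for name,box in (("plate",(165,190,262,275)),("tilt",(305,190,367,246))):
    l,t,r,b=box; w=W[t:b,l:r].reshape(-1,3)
    print(name,"table z",np.median(w[:,2]))
    for lo,hi in ((.006,.02),(.02,.04),(.045,.065),(.06,.08),(.085,.12)):
        m=(w[:,2]>lo)&(w[:,2]<hi); 
        if m.sum()>5: print(lo,hi,m.sum(),w[m].mean(0).round(4),w[m].std(0).round(4))
# plate fit by colour mask
hsv=cv2.cvtColor(im,cv2.COLOR_BGR2HSV)
mask=np.zeros((420,560),np.uint8)
mask[190:275,165:262]=(im[190:275,165:262].max(2)<90)
mask=cv2.morphologyEx(mask,cv2.MORPH_CLOSE,np.ones((9,9)))
c=max(cv2.findContours(mask,cv2.RETR_EXTERNAL,cv2.CHAIN_APPROX_NONE)[0],key=cv2.contourArea)
P=np.array([atz("top",p,0.012)[:2] for p in c[:,0]]).astype(np.float32)
R=cv2.minAreaRect(P*1000);print(R, cv2.boxPoints(R))
# tilt flange
for zl in (.02,):
  m=((W[...,2]>.018)).astype(np.uint8); m[:190]=0;m[246:]=0;m[:,:305]=0;m[:,367:]=0
  c=max(cv2.findContours(m,cv2.RETR_EXTERNAL,cv2.CHAIN_APPROX_NONE)[0],key=cv2.contourArea)
  P=np.array([W[p[1],p[0]][:2] for p in c[:,0]]).astype(np.float32)*1000
  a,T=cv2.minEnclosingTriangle(P.reshape(-1,1,2));print(T.reshape(3,2))
E
```

```text
plate table z 0.004264392699489447
0.006 0.02 3211 [0.4881 0.1211 0.0122] [0.0546 0.0617 0.0031]
0.02 0.04 343 [0.476  0.0931 0.0257] [0.049  0.0299 0.0037]
0.045 0.065 187 [0.4842 0.0318 0.0596] [0.034  0.016  0.0028]
0.06 0.08 138 [0.4763 0.0355 0.0647] [0.0358 0.0168 0.0042]
0.085 0.12 20 [0.5364 0.009  0.0994] [0.0039 0.0037 0.0029]
tilt table z 0.001850340497943268
0.006 0.02 65 [ 0.531  -0.2812  0.0102] [0.0526 0.0597 0.005 ]
0.02 0.04 818 [ 0.509  -0.2808  0.0277] [0.0337 0.0348 0.0034]
0.045 0.065 66 [ 0.4834 -0.2384  0.0563] [0.0086 0.0145 0.0064]
0.06 0.08 164 [ 0.4944 -0.2537  0.0683] [0.0126 0.0142 0.0034]
0.085 0.12 75 [ 0.4969 -0.2563  0.1097] [0.0126 0.0073 0.0061]
((492.9954833984375, 112.18455505371094), (211.5007781982422, 186.27426147460938), 71.62010192871094) [[371.26477   41.196472]
 [548.0366   -17.538795]
 [614.7262   183.17264 ]
 [437.95435  241.9079  ]]
[[ 615.23425 -277.6179 ]
 [ 478.49744 -349.5996 ]
 [ 270.66757  -82.04079]]
```

```bash
cat > fit.py <<'E'
from h import *
from scipy.optimize import minimize
from scipy.ndimage import map_coordinates
def pose(p):
    c,s=np.cos(p[2]),np.sin(p[2]); return np.array([[c,-s],[s,c]]),np.array(p[:2])
def toW(p,X):
    X=np.atleast_2d(X);R,t=pose(p); return np.c_[X[:,:2]@R.T+t,X[:,2]]
def ring(off):
    x0,x1,y0,y1=-.088-off,.088+off,-.125-off,.087+off
    a=np.linspace(0,1,60)[:,None]
    C=np.array([[x0,y0],[x1,y0],[x1,y1],[x0,y1]])
    return np.vstack([C[i]+(C[(i+1)%4]-C[i])*a for i in range(4)])
def platefit(imgs,p0):
    def cost(p,per=False):
        s=[]
        for c,g in imgs.items():
            def samp(off,z):
                uv=proj(c,toW(p,np.c_[ring(off),np.full(240,z)])); return map_coordinates(g,[uv[:,1],uv[:,0]],order=1)
            s.append(np.mean(np.minimum(samp(-.004,.012),100))-np.mean(np.minimum(samp(.004,.0 if 0 else .012),130)))
        return sum(s)
    best=None
    for dx in (-.006,0,.006):
        for dy in (-.006,0,.006):
            r=minimize(cost,np.array(p0)+[dx,dy,0],method="Nelder-Mead",options=dict(initial_simplex=np.array(p0)+[dx,dy,0]+np.array([[0,0,0],[.004,0,0],[0,.004,0],[0,0,.03]])))
            if best is None or r.fun<best.fun: best=r
    return best
E
python3 - <<'E'
from fit import *
G={c:cv2.imread(f"pics/{c}0.png",0).astype(float) for c in("top","scene")}
p0=[.486,.130,np.radians(-18.4)]
for k in (["top"],["scene"],["top","scene"]):
    r=platefit({c:G[c] for c in k},p0);print(k,r.x[:2].round(4),np.degrees(r.x[2]).round(2),r.fun)
p=r.x; np.save("plate.npy",p)
for c,(l,t,rr,b) in (("top",(165,185,265,275)),("scene",(165,175,275,245))):
    k=7;im=cv2.resize(cv2.imread(f"pics/{c}0.png")[t:b,l:rr],None,fx=k,fy=k,interpolation=cv2.INTER_CUBIC)
    def dr(X,col,cl=True):
        q=proj(c,toW(p,X)); q=((q-[l,t]+.5)*k).astype(np.int32); cv2.polylines(im,[q],cl,col,1)
    dr(np.c_[ring(0),np.full(240,.012)],(0,255,255))
    a=np.linspace(0,2*np.pi,60)
    circ=lambda x,y,z,r:np.c_[x+r*np.cos(a),y+r*np.sin(a),0*a+z]
    dr(circ(-.048,-.048,.028,.015),(0,0,255));dr(circ(-.048,-.048,.028,.023),(0,0,255));dr(circ(0,.052,.0163,.025),(0,255,0))
    dr(np.array([[.026,-.0705,.028],[.07,-.0705,.028],[.07,-.0255,.028],[.026,-.0255,.028]]),(255,0,255))
    dr(np.array([[.026,-.048,.028],[.07,-.048,.028]]),(255,0,255))
    dr(np.array([[.02,-.098,.056],[.08,-.098,.082]]),(255,255,0),False);dr(circ(.08,-.098,.101,.0075),(255,255,0))
    cv2.imwrite(f"pics/{c}_pl.png",im)
E
```

```text
['top'] [0.4916 0.1301] -18.52 -48.11484849038402Traceback (most recent call last):
  File "<stdin>", line 5, in <module>
  File "fit.py", line 24, in platefit
    r=minimize(cost,np.array(p0)+[dx,dy,0],method="Nelder-Mead",options=dict(initial_simplex=np.array(p0)+[dx,dy,0]+np.array([[0,0,0],[.004,0,0],[0,.004,0],[0,0,.03]])))
    res = _minimize_neldermead(fun, x0, args, callback, bounds=bounds,
                               **options)
    fxr = func(xr)
    fx = function(np.copy(x), *(wrapper_args + args))
  File "fit.py", line 19, in cost
    s.append(np.mean(np.minimum(samp(-.004,.012),100))-np.mean(np.minimum(samp(.004,.0 if 0 else .012),130)))
                                ~~~~^^^^^^^^^^^^
  File "fit.py", line 18, in samp
    uv=proj(c,toW(p,np.c_[ring(off),np.full(240,z)])); return map_coordinates(g,[uv[:,1],uv[:,0]],order=1)
  File "h.py", line 9, in proj
    i=bot.camera_info(c);q=np.atleast_2d(X)@np.array(i["R"]).T+i["t"];q=q@np.array(i["K"]).T
ValueError: time passes only in moves, steps and waits
```

Too many camera_info calls, so I'll cache the result in a file.

```bash
python3 - <<'E'
from rig import bot
import numpy as np
for c in("top","scene"):
    i=bot.camera_info(c); np.savez(f"cam_{c}.npz",K=i["K"],R=i["R"],t=i["t"])
E
sed -i 's/bot.camera_info(c)/CI[c]/; s/^from rig import bot$//' h.py
sed -i '/import numpy/a CI={c:dict(np.load(f"cam_{c}.npz")) for c in ("top","scene")}' h.py
cat > pl.py <<'E'
from fit import *
G={c:cv2.imread(f"pics/{c}0.png",0).astype(float) for c in("top","scene")}
p0=[.490,.130,np.radians(-18.4)]
for k in (["top"],["scene"],["top","scene"]):
    r=platefit({c:G[c] for c in k},p0);print(k,r.x[:2].round(4),np.degrees(r.x[2]).round(2),r.fun)
p=r.x; np.save("plate.npy",p)
for c,(l,t,rr,b) in (("top",(165,185,265,275)),("scene",(165,175,275,245))):
    k=7;im=cv2.resize(cv2.imread(f"pics/{c}0.png")[t:b,l:rr],None,fx=k,fy=k,interpolation=cv2.INTER_CUBIC)
    def dr(X,col,cl=True):
        q=proj(c,toW(p,X)); q=((q-[l,t]+.5)*k).astype(np.int32); cv2.polylines(im,[q],cl,col,1)
    dr(np.c_[ring(0),np.full(240,.012)],(0,255,255))
    a=np.linspace(0,2*np.pi,60)
    circ=lambda x,y,z,r:np.c_[x+r*np.cos(a),y+r*np.sin(a),0*a+z]
    dr(circ(-.048,-.048,.028,.015),(0,0,255));dr(circ(-.048,-.048,.028,.023),(0,0,255));dr(circ(0,.052,.0163,.025),(0,255,0))
    dr(np.array([[.026,-.0705,.028],[.07,-.0705,.028],[.07,-.0255,.028],[.026,-.0255,.028]]),(255,0,255))
    dr(np.array([[.026,-.048,.028],[.07,-.048,.028]]),(255,0,255))
    dr(np.array([[.02,-.098,.056],[.08,-.098,.082]]),(255,255,0),False);dr(circ(.08,-.098,.101,.0075),(255,255,0))
    cv2.imwrite(f"pics/{c}_pl.png",im)
E
python3 pl.py
```

```text
['top'] [0.4916 0.1301] -18.52 -48.11485908891177
['scene'] [0.4841 0.1209] -18.46 -46.072321195511506
['top', 'scene'] [0.4885 0.1307] -18.54 -70.78891075678486
```

View pics/top_pl.png

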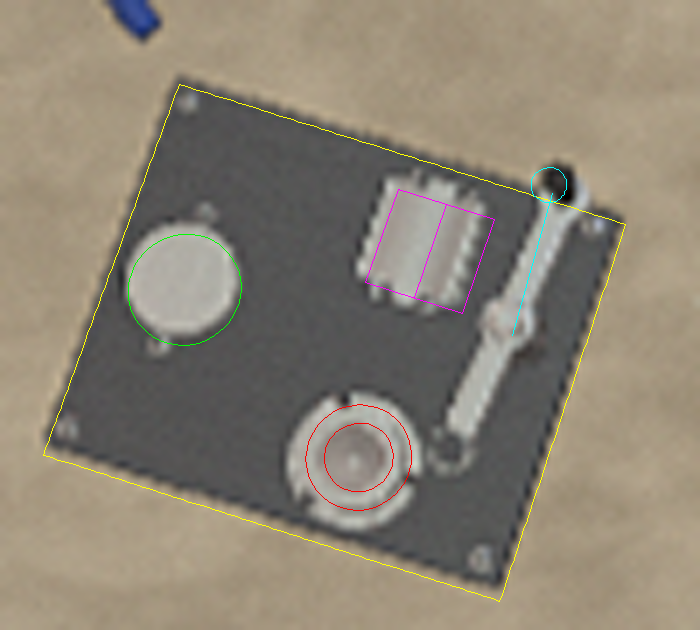

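View pics/scene_pl.png

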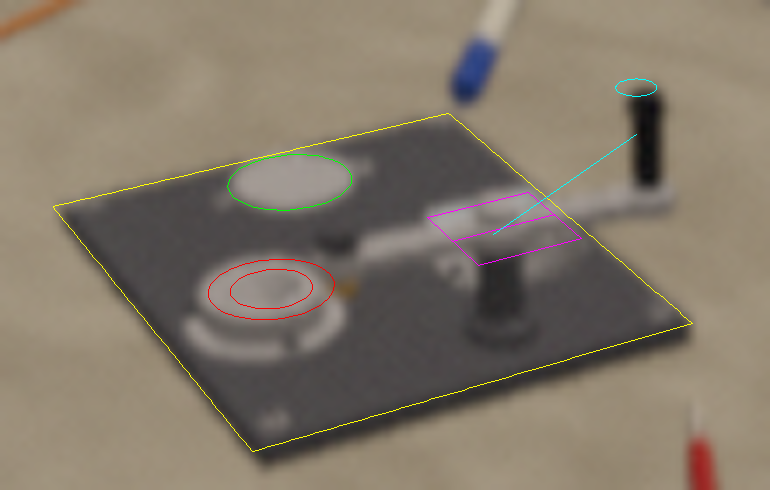

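```bash
cat > pl2.py <<'E'
from fit import *
from scipy.optimize import minimize
V=np.array([[x,y,z] for x in(-.088,.088) for y in(-.125,.087) for z in (0,.012)])
def cost(p,imgs):
    s=0
    for c,g in imgs.items():
        h=cv2.convexHull(proj(c,toW(p,V)).astype(np.float32))[:,0]
        pts=[];nr=[]
        for i in range(len(h)):
            a,b=h[i],h[(i+1)%len(h)];n=np.linalg.norm(b-a)
            if n<1: continue
            k=np.linspace(.03,.97,int(n*2))[:,None];pts.append(a+(b-a)*k)
            nn=np.array([(b-a)[1],-(b-a)[0]])/n; nr.append(np.repeat([nn],len(k),0))
        P=np.vstack(pts);N=np.vstack(nr); N*=np.sign(np.sum((P-h.mean(0))*N,1))[:,None]
        f=lambda o:np.clip(map_coordinates(g,[(P+o*N)[:,1],(P+o*N)[:,0]],order=1),70,120).mean()
        s+=f(-1)-f(1)
    return s
G={c:cv2.imread(f"pics/{c}0.png",0).astype(float) for c in("top","scene")}
res={}
for k in (["top"],["scene"]):
    best=None
    for dx in (-.006,0,.006):
      for dy in (-.006,0,.006):
        q=np.array([.490+dx,.130+dy,np.radians(-18.4)])
        r=minimize(cost,q,args=({c:G[c] for c in k},),method="Nelder-Mead",options=dict(initial_simplex=q+np.array([[0,0,0],[.004,0,0],[0,.004,0],[0,0,.03]])))
        if best is None or r.fun<best.fun: best=r
    print(k,best.x[:2].round(4),np.degrees(best.x[2]).round(2),best.fun); res[k[0]]=best.x
for c,(l,t,rr,b) in (("top",(165,185,265,275)),("scene",(165,175,275,245))):
    p=res[c]
    k=7;im=cv2.resize(cv2.imread(f"pics/{c}0.png")[t:b,l:rr],None,fx=k,fy=k,interpolation=cv2.INTER_CUBIC)
    def dr(X,col,cl=True):
        q=proj(c,toW(p,X)); q=((q-[l,t]+.5)*k).astype(np.int32); cv2.polylines(im,[q],cl,col,1)
    dr(np.c_[ring(0),np.full(240,.012)],(0,255,255));dr(np.c_[ring(0),np.full(240,.0)],(0,155,155))
    a=np.linspace(0,2*np.pi,60)
    circ=lambda x,y,z,r:np.c_[x+r*np.cos(a),y+r*np.sin(a),0*a+z]
    dr(circ(-.048,-.048,.028,.015),(0,0,255));dr(circ(-.048,-.048,.028,.023),(0,0,255));dr(circ(0,.052,.0163,.025),(0,255,0))
    dr(np.array([[.026,-.0705,.028],[.07,-.0705,.028],[.07,-.0255,.028],[.026,-.0255,.028]]),(255,0,255))
    dr(np.array([[.026,-.048,.028],[.07,-.048,.028]]),(255,0,255))
    dr(np.array([[.02,-.098,.056],[.08,-.098,.056]]),(255,255,0),False);dr(circ(.08,-.098,.101,.0075),(255,255,0))
    cv2.imwrite(f"pics/{c}_pl2.png",im)
np.save("plate_tc.npy",[res["top"],res["scene"]])
E
python3 pl2.py
```

```text
['top'] [0.493  0.1316] -18.38 -35.701797092480845
['scene'] [0.4935 0.1336] -18.54 -30.626428346430814
```

View pics/top_pl2.png

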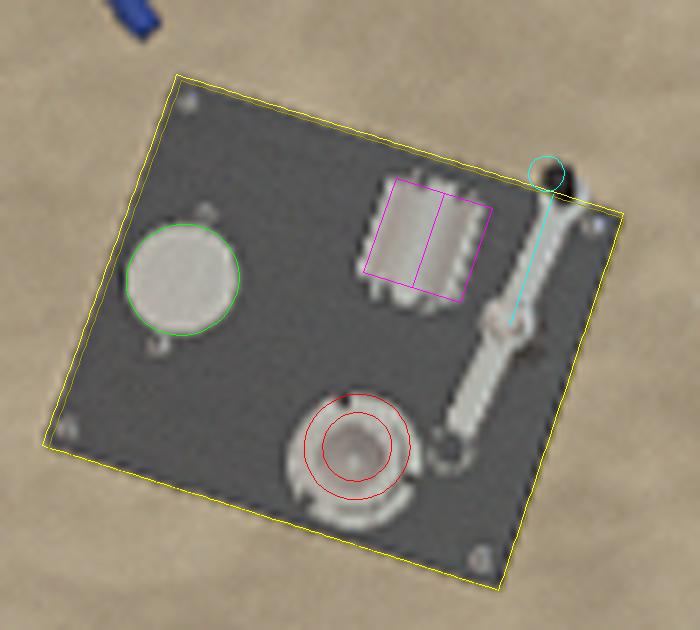

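View pics/scene_pl2.png

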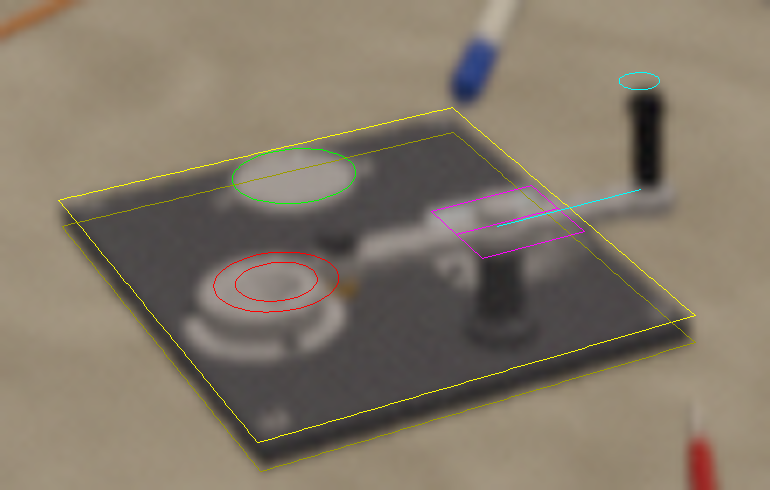

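```bash
python3 - <<'E'
import cv2,numpy as np
im=cv2.imread("pics/top0.png"); out=[]
for (l,t) in ((205,205),(212,238)):
    out.append(cv2.resize(im[t:t+26 if 0 else t+26,l:l+26],(390,390),interpolation=cv2.INTER_LANCZOS4))
o=np.hstack(out); o=cv2.convertScaleAbs(o,alpha=1.6,beta=-110); cv2.imwrite("pics/seats.png",o)
im=cv2.imread("pics/scene0.png");cv2.imwrite("pics/seats2.png",cv2.convertScaleAbs(cv2.resize(im[190:240,180:250],None,fx=11,fy=11,interpolation=cv2.INTER_LANCZOS4),alpha=1.4,beta=-60))
E
```

```text
(no output)
```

View pics/seats.png

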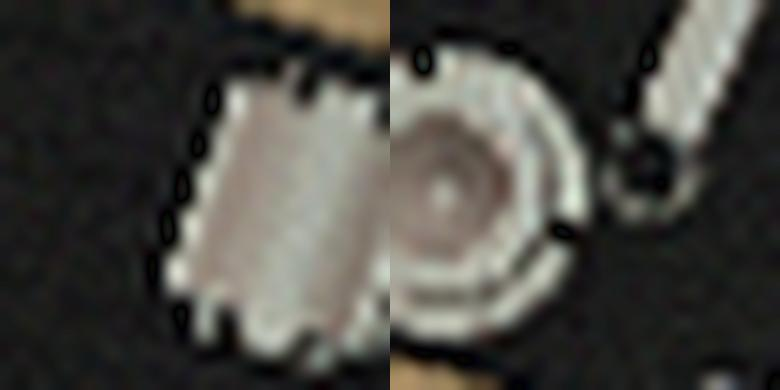

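View pics/seats2.png

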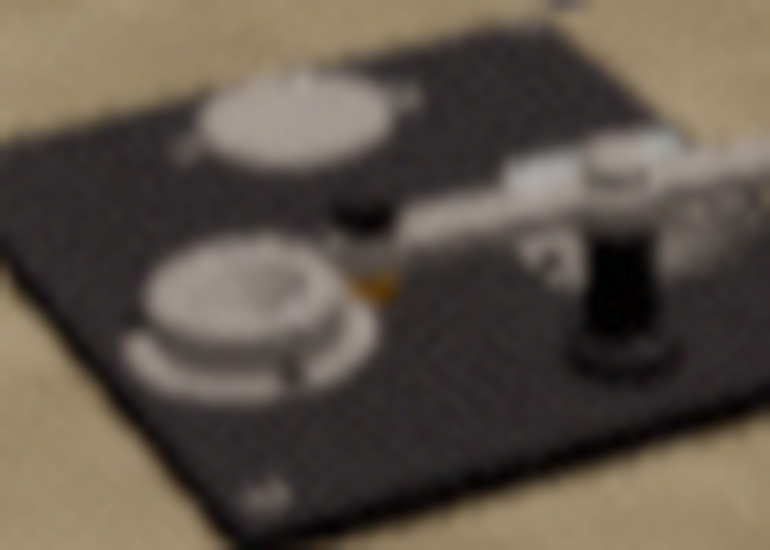

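```bash
python3 - <<'E'
from fit import *
im=cv2.imread("pics/top0.png"); out=[]
for (l,t) in ((210,205),(200,236)):
    out.append(cv2.resize(im[t:t+30,l:l+30],(390,390),interpolation=cv2.INTER_CUBIC))
o=np.hstack(out); o=cv2.convertScaleAbs(o,alpha=1.6,beta=-110); cv2.imwrite("pics/seats.png",o)
d=np.load("pics/top0.npy");W=cloud("top",d)
p=np.load("plate_tc.npy")[0]; R,t=pose(p)
Q=np.dstack([(W[...,:2]-t)@R,W[...,2]])*1000
# depth profile on groove / cone region
def binned(m,ax,lo,hi,st):
    for a in np.arange(lo,hi,st):
        k=m&(Q[...,ax]>=a)&(Q[...,ax]<a+st)
        if k.sum(): print(a,k.sum(),np.median(Q[k][:,2]).round(1),end=" | ")
    print()
binned((abs(Q[...,0]-48)<18),1,-80,-15,3)
binned((abs(Q[...,1]+48)<6),0,-80,-15,3)
binned((abs(Q[...,0]+51)<6),1,-80,-15,3)
u=atz("top",(214.97,250.3),.013); print("apex in plate",((u[:2]-t)@R*1000))
E
```

```text
-80 10 10.4 | -77 14 10.6 | -74 9 11.6 | -71 11 11.9 | -68 19 15.7 | -65 12 28.6 | -62 10 28.4 | -59 10 27.0 | -56 9 23.1 | -53 9 21.5 | -50 9 17.3 | -47 11 16.2 | -44 12 15.3 | -41 11 15.5 | -38 12 21.3 | -35 13 21.8 | -32 15 26.6 | -29 8 28.5 | -26 12 29.2 | -23 7 28.7 | -20 2 11.7 | -17 12 11.4 | 
-80 4 19.0 | -77 4 22.5 | -74 3 27.3 | -71 3 27.8 | -68 4 27.6 | -65 4 24.3 | -62 4 21.4 | -59 4 20.9 | -56 4 17.7 | -53 4 16.3 | -50 3 16.4 | -47 5 19.7 | -44 4 24.2 | -41 4 25.1 | -38 3 28.5 | -35 4 26.1 | -32 3 20.3 | -29 4 15.3 | -26 4 16.8 | -23 3 13.5 | -20 3 9.7 | -17 3 8.0 | 
-80 4 10.8 | -77 5 8.5 | -74 4 15.6 | -71 7 19.2 | -68 3 29.1 | -65 3 28.8 | -62 3 29.3 | -59 4 24.0 | -56 4 20.8 | -53 3 16.4 | -50 4 19.8 | -47 4 18.0 | -44 4 17.7 | -41 5 20.0 | -38 3 22.2 | -35 6 25.4 | -32 3 29.0 | -29 4 24.0 | -26 3 28.1 | -23 2 11.8 | -20 4 14.5 | -17 2 7.9 | 
apex in plate [-53.23122678 -45.89009395]
```

View pics/seats.png

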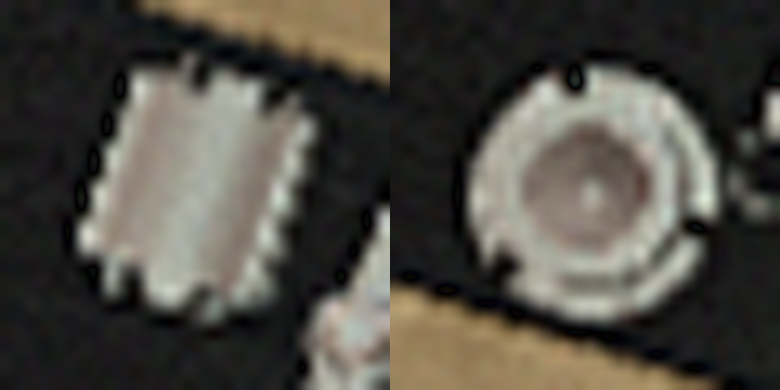

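```bash
python3 - <<'E'
from rig import bot
import numpy as np
np.save("pics/topm.npy",np.stack([bot.capture("top")[1] for _ in range(10)]))
np.save("pics/scenem.npy",np.stack([bot.capture("scene")[1] for _ in range(6)]))
E
cat > seats.py <<'E'
from fit import *
from scipy.optimize import least_squares
p=np.load("plate_tc.npy")[0]; R,t=pose(p)
for cam in("top","scene"):
    S=np.load(f"pics/{cam}m.npy");d=np.median(S,0);W=cloud(cam,d)
    Q=np.dstack([(W[...,:2]-t)@R,W[...,2]])*1000
    k=(abs(Q[...,0]-20)<15)&(abs(Q[...,1]-0)<15);print(cam,"noise",np.median(S.std(0)[k])*1000,"plate z",np.median(Q[k][:,2]))
    k=np.hypot(Q[...,0],Q[...,1]-52)<20;print("disc z",np.median(Q[k][:,2]),k.sum())
    k=(abs(Q[...,0]-48)<17)&(abs(Q[...,1]+48)<12)
    f=lambda v:np.clip(28-15+np.abs(Q[k][:,1]-v[0]),v[2],28)+v[1]-Q[k][:,2]
    r=least_squares(f,[-47,0,15],loss="soft_l1");print("groove y",r.x,r.cost/k.sum(),k.sum())
    r2=None
    k=np.hypot(Q[...,0]+51,Q[...,1]+46)<13
    f=lambda v:np.clip(13+np.hypot(Q[k][:,0]-v[0],Q[k][:,1]-v[1]),v[3],28)+v[2]-Q[k][:,2]
    r=least_squares(f,[-51,-46,0,15],loss="soft_l1");print("cone",r.x,r.cost/k.sum(),k.sum())
    # disc centroid from height? tilt
    m=(W[...,0]>.40)&(W[...,0]<.6)&(W[...,1]>-.36)&(W[...,1]<-.19)
    h=m&(W[...,2]>.1)&(W[...,2]<.13);P=W[h];u,s,vt=np.linalg.svd(P[:,:2]-P[:,:2].mean(0));print("handle",P.mean(0),np.degrees(np.arctan(vt[0][1]/vt[0][0])),s/np.sqrt(len(P)),len(P),np.percentile(P[:,2],[50,90]))
    h=m&(W[...,2]>.062)&(W[...,2]<.075);P=W[h];print("housing",P.mean(0),len(P))
    h=m&(W[...,2]>.018)&(W[...,2]<.036);P=W[h];print("flange",P.mean(0),len(P),np.percentile(P[:,2],[50,90]))
E
python3 seats.py
```

```text
top noise 2.7868128 plate z 11.254045368555511
disc z 15.492791487994015 126
groove y [-43.15178664  -0.81576755  16.55732885] 0.3999265842903472 80
cone [-52.36941713 -46.26540622  -0.44308704  14.23369041] 0.4532414145620572 57
handle [ 0.49783942 -0.25614114  0.11133484] 27.070973626207774 [0.01329643 0.00361482] 71 [0.11180083 0.11317151]
housing [ 0.49509349 -0.25354309  0.06809939] 153
flange [ 0.50913174 -0.28150001  0.02742349] 832 [0.02748263 0.02973514]
scene noise 2.3978376 plate z -751.4835398891908
disc z -750.2428952322119 142
groove y [ -84.4555659  -780.37172012    6.92289822] 0.43863238917823194 54
cone [-86.20863304 -83.00380713 -12.7628996   -5.77743809] 380.8163722613141 75
handle [ 0.48913128 -0.26009216  0.10886239] 27.113914163546553 [0.01376716 0.00341832] 83 [0.11019266 0.11112093]
housing [ 0.48971563 -0.26023484  0.06655363] 224
flange [ 0.49567701 -0.28572744  0.02581566] 1140 [0.02581581 0.02954818]
```

Top depth fits well. In the plate frame the cone is at about (-52.4, -46.3) and the groove at y ≈ -43.2, and the handle is at (0.498, -0.256) with yaw 27°. I'll move over the handle.

```bash
cat > go.py <<'E'
import sys,numpy as np
from rig import bot
def go(x,y,z,yaw):
    s=bot.read_state();R=np.array(s["tcp_rot"]);d=(np.array([x,y,z])-s["position"])*1000
    cur=np.degrees(np.arctan2(R[1,0],R[0,0]))
    print("t",s["time_s"],"pos",s["position"].round(4),"yaw",cur.round(2),"F",s["force"].round(2),"M",s["moment"].round(3),"op",round(s["opening"],3))
    print("delta tool mm",(R.T@d).round(1),"turn",round(cur-yaw,2), "q",s["joint_positions"].round(0))
if __name__=="__main__": go(*map(float,sys.argv[1:5]))
E
```

Emit:
servo_tool(
  increments=[
    [0,[0,0,0],-1.8],
    [0,[49,-24,0],0],
    [0,[49,-24,0],0],
    [0,[49,-24,0],0],
    [0,[49,-24,0],0],
  ],
)

```text
time_s: 1.92
position: [0.3989, -0.3889, 0.2227]
tcp_rot: [[0.89, 0.456, 0.0], [0.456, -0.89, -0.0], [0.0, 0.001, -1.0]]
force: [0.5, -1.0, 0.1]
opening: 1.0
```

```bash
python3 go.py .498 -.256 .15 27.1
```

```text
t 1.925 pos [ 0.3989 -0.3889  0.2227] yaw 27.15 F [ 0.5  -0.97  0.08] M [-0.076 -0.028 -0.038] op 1.0
delta tool mm [148.9 -73.1  72.7] turn 0.05 q [-56.  25.  92.   0.  63.   7.]
```

Emit:
servo_tool(
  increments=[
    [0,[49,-24,10],0],
    [0,[49,-24,20],0],
    [0,[49,-24,20],0],
    [0,[0,0,0],0],
  ],
)

```text
time_s: 2.42
position: [0.4966, -0.2549, 0.171]
tcp_rot: [[0.887, 0.462, -0.003], [0.462, -0.887, 0.003], [-0.001, -0.004, -1.0]]
force: [-1.0, -0.5, 0.5]
opening: 1.001
```

```bash
python3 go.py .498 -.256 .087 27.1;  python3 - <<'E'
from rig import bot
import cv2,numpy as np
im,d=bot.capture("top"); cv2.imwrite("pics/t1.png",cv2.resize(im[170:270,280:400],None,fx=6,fy=6,interpolation=cv2.INTER_CUBIC))
im,d=bot.capture("scene"); cv2.imwrite("pics/s1.png",cv2.resize(im[130:310,250:430],None,fx=3.3,fy=3.3,interpolation=cv2.INTER_CUBIC))
E
```

```text
t 2.425 pos [ 0.4966 -0.2549  0.171 ] yaw 27.5 F [-1.04 -0.52  0.5 ] M [-0.024 -0.011  0.037] op 1.001
delta tool mm [ 0.8  1.9 84. ] turn 0.4 q [-39.  29.  95.   0.  57.  24.]
```

View pics/s1.png

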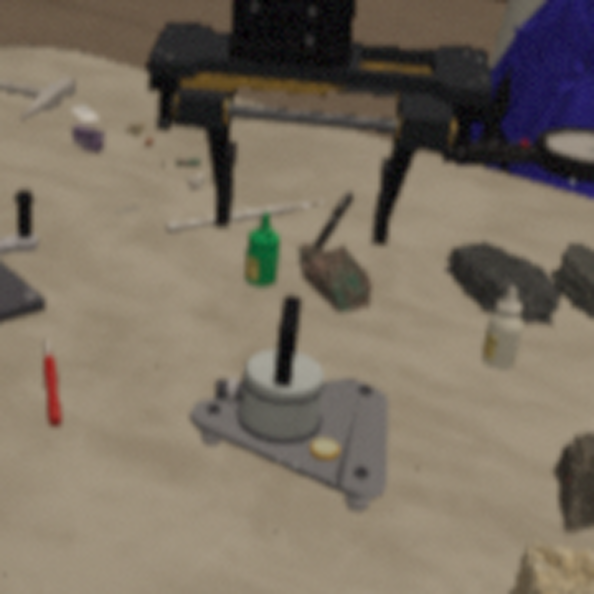

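The fingers straddle the handle in this view, centred at about px 300. Descending.

Emit:
servo_tool(
  increments=[
    [0,[0.5,1.5,30],0.3],
    [0,[0,0,30],0],
    [0,[0,0,24],0],
    [0,[0,0,0],0],
  ],
)

```text
time_s: 3.02
position: [0.4957, -0.2613, 0.0876]
tcp_rot: [[0.893, 0.449, -0.002], [0.449, -0.893, 0.002], [-0.001, -0.002, -1.0]]
force: [-0.5, -0.1, 0.2]
opening: 1.0
```

```bash
python3 go.py .498 -.256 .087 27.1;  python3 - <<'E'
from rig import bot
import cv2,numpy as np
im,d=bot.capture("scene"); cv2.imwrite("pics/s2.png",cv2.resize(im[170:300,260:410],None,fx=5,fy=4.6,interpolation=cv2.INTER_CUBIC))
E
```

```text
t 3.025 pos [ 0.4957 -0.2613  0.0876] yaw 26.7 F [-0.48 -0.14  0.2 ] M [0.039 0.068 0.007] op 1.0
delta tool mm [ 4.4 -3.7  0.6] turn -0.4 q [-39.  36.  98.  -0.  46.  24.]
```

View pics/s2.png

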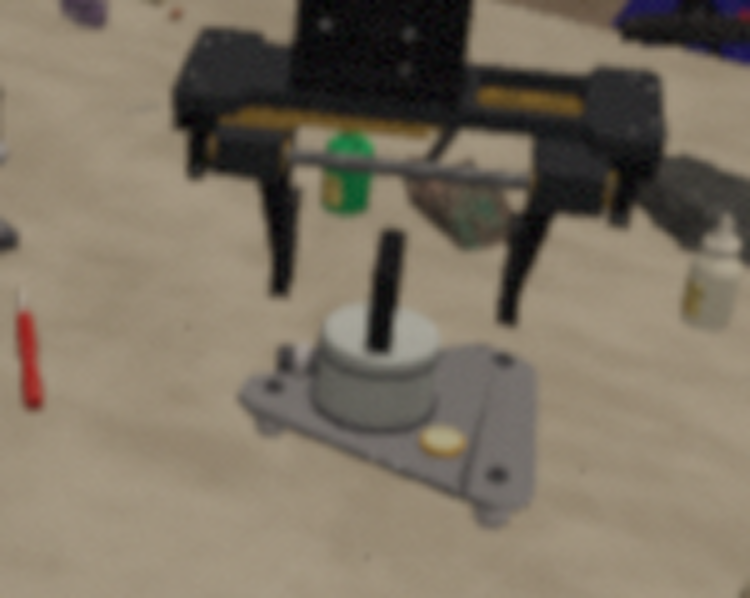

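Emit:
servo_tool(
  increments=[
    [0,[0,0,0],0],
    [0,[4,-3.5,0],-0.4],
    [0,[0,0,0],0],
    [0,[0,0,0],0],
  ],
)

```text
time_s: 3.58
position: [0.4993, -0.2552, 0.0889]
tcp_rot: [[0.889, 0.458, 0.0], [0.458, -0.889, -0.0], [0.0, 0.001, -1.0]]
force: [0.2, 0.8, -0.0]
opening: 0.998
```

```bash
python3 go.py .498 -.256 .087 27.1; python3 - <<'E'
from rig import bot
import numpy as np
F=[]
for _ in range(6):
    bot.capture("top");s=bot.read_state();F.append(np.r_[s["force"],s["moment"],s["position"]*1000])
print(np.mean(F,0).round(3),np.std(F,0).round(3))
E
```

```text
t 3.575 pos [ 0.4993 -0.2552  0.0889] yaw 27.24 F [ 0.21  0.76 -0.02] M [ 0.008 -0.012  0.012] op 0.998
delta tool mm [-1.6  0.1  1.9] turn 0.14 q [-38.  36.  98.  -0.  46.  24.]
[-6.30000e-02  2.07000e-01 -6.50000e-02 -9.00000e-03 -1.10000e-02
  3.00000e-03  4.99171e+02 -2.55233e+02  8.86270e+01] [0.32  0.271 0.809 0.041 0.019 0.016 0.069 0.035 0.115]
```

Emit:
servo_tool(
  increments=[
    [0.3,[-1,0,1.5],0],
    [0.6,[0,0,0],0],
    [0.8,[0,0,0],0],
    [1,[0,0,0],0],
    [1,[0,0,0],0],
  ],
)

```text
time_s: 4.5
position: [0.4982, -0.2557, 0.0871]
tcp_rot: [[0.889, 0.457, 0.0], [0.457, -0.889, -0.0], [0.0, 0.0, -1.0]]
force: [0.1, -0.0, 0.4]
opening: 0.519
```

Emit:
servo_tool(
  increments=[
    [1,[0,0,0],0],
    [1,[0,0,0],0],
    [1,[0,0,0],0],
  ],
)

```text
time_s: 4.88
position: [0.4982, -0.2557, 0.0871]
tcp_rot: [[0.889, 0.457, 0.0], [0.457, -0.889, -0.0], [0.0, 0.0, -1.0]]
force: [0.2, 0.3, 0.7]
opening: 0.168
```

```bash
cat > avg.py <<'E'
from rig import bot
import numpy as np,sys
n=int(sys.argv[1]) if len(sys.argv)>1 else 6
F=[]
for _ in range(n):
    bot.capture("top");s=bot.read_state();R=s["tcp_rot"];F.append(np.r_[s["force"],s["moment"],s["position"]*1000,np.degrees(np.arctan2(R[1,0],R[0,0]))])
m=np.mean(F,0)
print("t",s["time_s"],"F",m[:3].round(2),"Ftool",(np.array(R).T@m[:3]).round(2),"M",m[3:6].round(3),"pos",m[6:9].round(2),"yaw",m[9].round(2),"op",round(s["opening"],3))
E
python3 avg.py
```

```text
t 5.175 F [ 0.09 -0.22  0.06] Ftool [-0.02  0.24 -0.06] M [-0.016  0.01   0.004] pos [ 498.25 -255.77   87.05] yaw 27.22 op 0.135
```

Emit:
servo_tool(
  increments=[
    [1,[0,0,-3],0],
    [1,[0,0,-8],0],
    [1,[0,0,-15],0],
    [1,[0,0,-24],0],
    [1,[0,0,0],0],
  ],
)

```text
time_s: 5.8
position: [0.4998, -0.2569, 0.1395]
tcp_rot: [[0.889, 0.457, 0.005], [0.457, -0.889, -0.004], [0.002, 0.005, -1.0]]
force: [0.5, 0.4, -5.2]
opening: 0.133
```

```bash
python3 avg.py; python3 - <<'E'
from rig import bot
import cv2,numpy as np
im,d=bot.capture("scene"); cv2.imwrite("pics/s3.png",cv2.resize(im[150:300,250:410],None,fx=5,fy=4,interpolation=cv2.INTER_CUBIC))
E
```

```text
t 6.1 F [-0.03 -0.   -4.64] Ftool [-0.02 -0.    4.64] M [0.065 0.046 0.   ] pos [ 497.91 -255.49  136.88] yaw 27.21 op 0.135
```

View pics/s3.png

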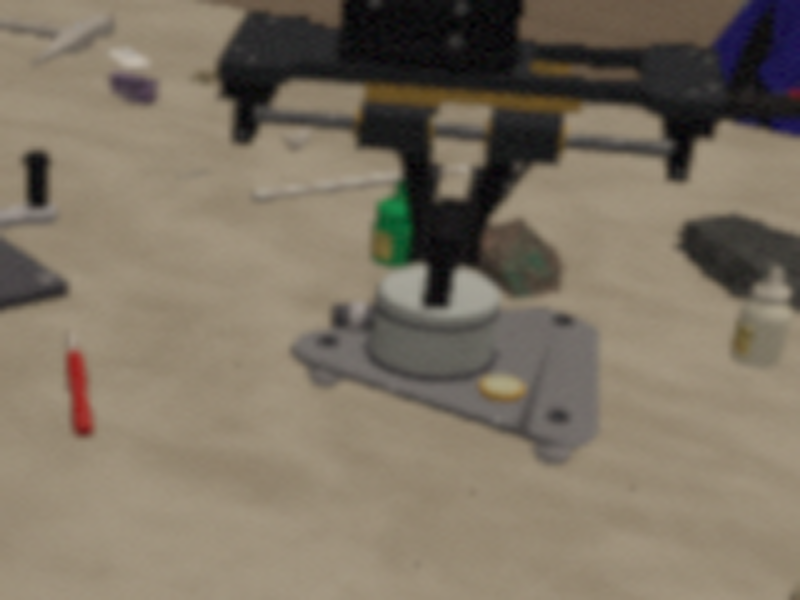

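Weight is about 4.64 N and the hold is firm and level. Next: lift above the pin, then carry across.

Emit:
servo_tool(
  increments=[
    [1,[0,0,-25],0],
    [1,[5,-10,-30],0],
    [1,[13,-26,-15],5],
    [1,[0,0,0],0],
  ],
)

```text
time_s: 6.65
position: [0.4975, -0.2137, 0.2077]
tcp_rot: [[0.925, 0.38, 0.0], [0.38, -0.925, 0.0], [0.0, -0.0, -1.0]]
force: [-0.6, 0.4, -4.9]
opening: 0.134
```

```bash
python3 go.py .4906 .1442 .207 -16.5
```

```text
t 6.65 pos [ 0.4975 -0.2137  0.2077] yaw 22.32 F [-0.61  0.45 -4.92] M [0.2   0.026 0.009] op 0.134
delta tool mm [ 129.5 -333.7    0.9] turn 38.82 q [-35.  25.  95.   0.  60.  33.]
```

Emit:
servo_tool(
  increments=[
    [1,[10,-25,0],0],
    [1,[16,-41,0],0],
    [1,[16,-41,0],0],
    [1,[16,-41,0],0],
    [1,[16,-41,0],0],
  ],
)

```text
time_s: 7.28
position: [0.4946, -0.0116, 0.2063]
tcp_rot: [[0.926, 0.378, -0.001], [0.378, -0.926, -0.0], [-0.001, -0.0, -1.0]]
force: [0.1, -0.2, -4.7]
opening: 0.138
```

Emit:
servo_tool(
  increments=[
    [1,[16,-41,0],0],
    [1,[16,-41,0],0],
    [1,[16,-41,0],0],
    [1,[7,-20,0],0],
    [1,[0,0,0],9],
  ],
)

```text
time_s: 7.9
position: [0.4913, 0.1421, 0.2062]
tcp_rot: [[0.974, 0.228, -0.001], [0.228, -0.974, 0.0], [-0.001, -0.0, -1.0]]
force: [-0.0, 0.7, -3.9]
opening: 0.131
```

Emit:
servo_tool(
  increments=[
    [1,[0,0,0],9],
    [1,[0,0,0],9],
    [1,[0,0,0],8],
    [1,[0,0,0],3.8],
    [1,[0,0,0],0],
  ],
)

```text
time_s: 8.52
position: [0.4916, 0.1403, 0.2063]
tcp_rot: [[0.959, -0.285, -0.001], [-0.285, -0.959, -0.0], [-0.001, 0.001, -1.0]]
force: [-0.1, -0.1, -4.3]
opening: 0.132
```

```bash
python3 avg.py 4;python3 go.py .4906 .1442 .207 -16.5; python3 - <<'E'
from rig import bot
import cv2,numpy as np
im,d=bot.capture("scene"); cv2.imwrite("pics/s4.png",cv2.resize(im[90:260,140:320],None,fx=4,fy=3.5,interpolation=cv2.INTER_CUBIC))
im,d=bot.capture("top"); cv2.imwrite("pics/t4.png",cv2.resize(im[160:300,140:320],None,fx=4,fy=4,interpolation=cv2.INTER_CUBIC))
E
```

```text
t 8.725 F [-0.1  -0.14 -4.52] Ftool [-0.05  0.16  4.52] M [ 0.093 -0.011 -0.001] pos [491.66 140.43 206.63] yaw -16.53 op 0.137
t 8.725 pos [0.4917 0.1405 0.2068] yaw -16.55 F [-0.58 -0.43 -5.09] M [ 0.067  0.019 -0.016] op 0.137
delta tool mm [-2.1 -3.2 -0.2] turn -0.05 q [  3.  23.  99.  -0.  58. 110.]
```

View pics/s4.png

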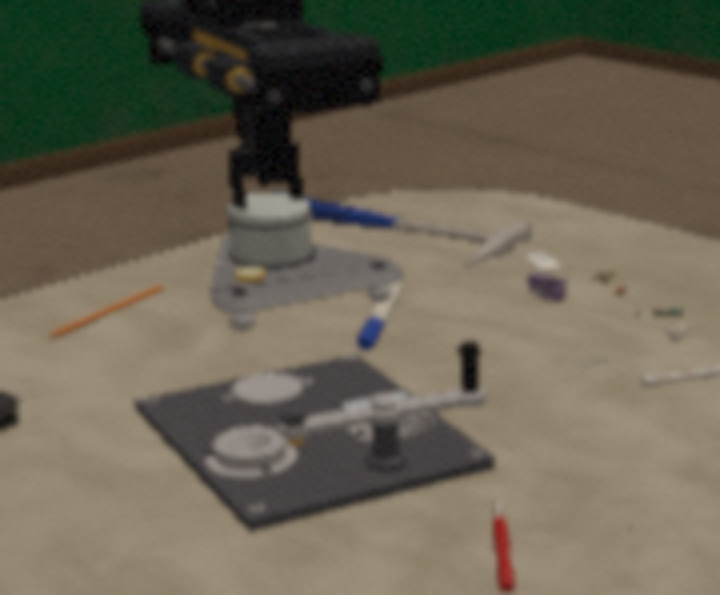

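View pics/t4.png

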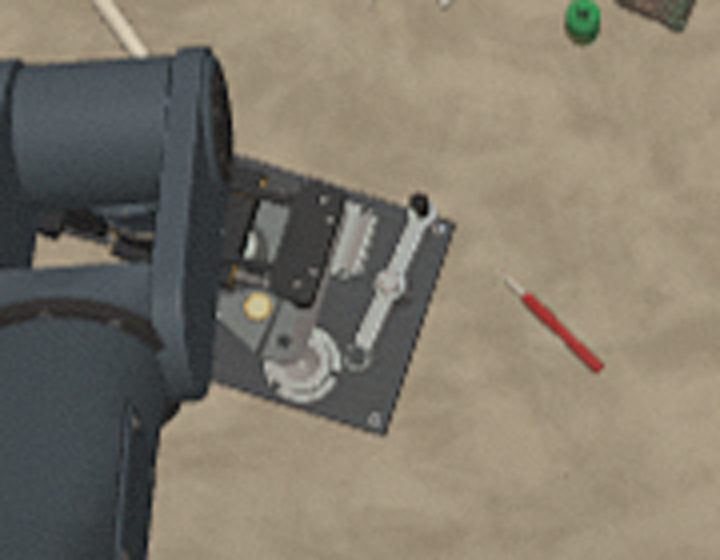

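Emit:
servo_tool(
  increments=[
    [1,[-2,-3.2,15],0],
    [1,[0,0,30],0],
    [1,[0,0,25],0],
    [1,[0,0,11],0],
    [1,[0,0,0],0],
  ],
)

```text
time_s: 9.45
position: [0.4901, 0.1444, 0.1251]
tcp_rot: [[0.958, -0.285, -0.002], [-0.285, -0.958, -0.0], [-0.002, 0.001, -1.0]]
force: [0.9, -0.8, -4.1]
opening: 0.135
```

Emit:
servo_tool(
  increments=[
    [1,[0,0,0],0],
    [1,[0,0,0],0],
  ],
)

```text
time_s: 9.7
position: [0.4915, 0.1444, 0.127]
tcp_rot: [[0.958, -0.285, 0.002], [-0.285, -0.958, 0.0], [0.002, -0.001, -1.0]]
force: [-0.5, 0.6, -4.5]
opening: 0.13
```

```bash
python3 avg.py 8;python3 go.py .4906 .1442 .125 -16.5; python3 - <<'E'
from rig import bot
import cv2,numpy as np
im,d=bot.capture("scene"); cv2.imwrite("pics/s5.png",cv2.resize(im[140:250,150:290],None,fx=5.7,fy=5.4,interpolation=cv2.INTER_CUBIC))
E
```

```text
t 10.1 F [ 0.06  0.3  -4.75] Ftool [-0.03 -0.31  4.75] M [ 0.102  0.002 -0.002] pos [490.95 144.3  126.51] yaw -16.59 op 0.132
t 10.1 pos [0.4907 0.1442 0.1262] yaw -16.59 F [ 0.59  0.73 -5.18] M [0.026 0.016 0.023] op 0.132
delta tool mm [-0.1  0.1  1.2] turn -0.09 q [  4.  30. 104.  -0.  47. 110.]
```

View pics/s5.png

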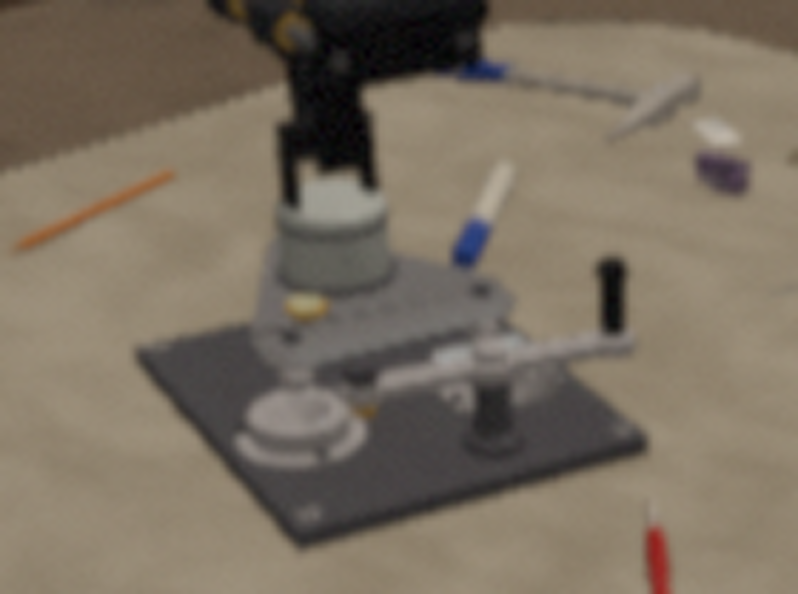

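Emit:
servo_tool(
  increments=[
    [1,[0,0,6],0],
    [1,[0,0,5],0],
    [1,[0,0,3],0],
    [1,[0,0,2],0],
    [1,[0,0,0],0],
  ],
)

```text
time_s: 10.78
position: [0.4905, 0.1443, 0.1098]
tcp_rot: [[0.958, -0.285, -0.0], [-0.285, -0.958, -0.0], [-0.0, 0.0, -1.0]]
force: [-0.3, -0.5, -4.3]
opening: 0.136
```

```bash
python3 avg.py 6
```

```text
t 11.075 F [-0.14 -0.19 -4.45] Ftool [-0.08  0.22  4.45] M [0.088 0.025 0.014] pos [490.79 144.29 110.15] yaw -16.59 op 0.132
```

Emit:
servo_tool(
  increments=[
    [1,[0,0,1],0],
    [1,[0,0,1],0],
    [1,[0,0,0.5],0],
    [1,[0,0,0],0],
    [1,[0,0,0],0],
  ],
)

```text
time_s: 11.7
position: [0.4907, 0.1443, 0.1075]
tcp_rot: [[0.958, -0.286, 0.0], [-0.286, -0.958, 0.0], [0.0, -0.0, -1.0]]
force: [-0.1, -0.4, -5.2]
opening: 0.135
```

```bash
python3 avg.py 6
```

```text
t 12.0 F [ 0.54  0.05 -4.8 ] Ftool [ 0.5 -0.2  4.8] M [0.107 0.042 0.002] pos [490.7  144.3  107.57] yaw -16.59 op 0.137
```

Emit:
servo_tool(
  increments=[
    [1,[0,0,0.7],0],
    [1,[0,0,0],0],
    [1,[0,0,0],0],
  ],
)

```text
time_s: 12.38
position: [0.4907, 0.1443, 0.1068]
tcp_rot: [[0.958, -0.285, -0.0], [-0.285, -0.958, 0.0], [-0.0, -0.0, -1.0]]
force: [-1.3, -0.4, -4.5]
opening: 0.137
```

```bash
python3 avg.py 5
```

```text
t 12.625 F [-0.12  0.02 -4.64] Ftool [-0.12  0.02  4.64] M [0.099 0.004 0.006] pos [490.68 144.28 106.86] yaw -16.59 op 0.138
```

Emit:
servo_tool(
  increments=[
    [1,[0,0,0.7],0],
    [1,[0,0,0],0],
    [1,[0,0,0],0],
  ],
)

```text
time_s: 13.0
position: [0.4907, 0.1443, 0.1061]
tcp_rot: [[0.958, -0.285, 0.0], [-0.285, -0.958, 0.0], [0.0, -0.0, -1.0]]
force: [-0.6, 0.4, -4.4]
opening: 0.136
```

```bash
python3 avg.py 5
```

```text
t 13.25 F [ 0.17 -0.17 -5.12] Ftool [0.21 0.12 5.12] M [ 0.088  0.005 -0.007] pos [490.66 144.28 106.14] yaw -16.59 op 0.134
```

Emit:
servo_tool(
  increments=[
    [1,[0,0,0.6],0],
    [1,[0,0,0],0],
    [1,[0,0,0],0],
  ],
)

```text
time_s: 13.62
position: [0.4906, 0.1443, 0.1055]
tcp_rot: [[0.958, -0.285, -0.0], [-0.285, -0.958, 0.0], [-0.0, 0.0, -1.0]]
force: [0.3, 0.8, -4.6]
opening: 0.134
```

```bash
python3 avg.py 5
```

```text
t 13.875 F [-0.17  0.47 -4.87] Ftool [-0.29 -0.4   4.87] M [0.095 0.011 0.01 ] pos [490.69 144.28 105.56] yaw -16.59 op 0.134
```

Emit:
servo_tool(
  increments=[
    [1,[0,0,0.5],0],
    [1,[0,0,0],0],
    [1,[0,0,0],0],
  ],
)

```text
time_s: 14.25
position: [0.4907, 0.1443, 0.105]
tcp_rot: [[0.958, -0.285, -0.0], [-0.285, -0.958, -0.0], [-0.0, 0.0, -1.0]]
force: [0.1, -0.0, -3.6]
opening: 0.132
```

```bash
python3 avg.py 5
```

```text
t 14.5 F [ 0.11  0.01 -4.73] Ftool [ 0.1  -0.04  4.73] M [ 0.104  0.006 -0.002] pos [490.69 144.28 105.06] yaw -16.59 op 0.131
```

Emit:
servo_tool(
  increments=[
    [1,[0,0,0.5],0],
    [1,[0,0,0],0],
    [1,[0,0,0],0],
  ],
)

```text
time_s: 14.88
position: [0.4906, 0.1443, 0.1045]
tcp_rot: [[0.958, -0.285, -0.0], [-0.285, -0.958, 0.0], [-0.0, 0.0, -1.0]]
force: [0.6, -0.5, -4.9]
opening: 0.133
```

```bash
python3 avg.py 6
```

```text
t 15.175 F [ 0.29  0.37 -4.71] Ftool [ 0.17 -0.44  4.71] M [ 0.095 -0.012  0.018] pos [490.68 144.28 104.56] yaw -16.59 op 0.134
```

Emit:
servo_tool(
  increments=[
    [1,[0,0,0.4],0],
    [1,[0,0,0],0],
    [1,[0,0,0],0],
  ],
)

```text
time_s: 15.55
position: [0.4907, 0.1443, 0.1041]
tcp_rot: [[0.958, -0.286, 0.0], [-0.286, -0.958, -0.0], [0.0, -0.0, -1.0]]
force: [-0.6, -0.3, -3.7]
opening: 0.132
```

```bash
python3 avg.py 6
```

```text
t 15.85 F [ 0.03 -0.35 -4.55] Ftool [0.12 0.32 4.55] M [ 0.058  0.013 -0.003] pos [490.67 144.27 104.15] yaw -16.59 op 0.131
```

Emit:
servo_tool(
  increments=[
    [1,[0,0,0.3],0],
    [1,[0,0,0],0],
    [1,[0,0,0],0],
  ],
)

```text
time_s: 16.23
position: [0.4908, 0.1443, 0.1039]
tcp_rot: [[0.958, -0.286, 0.0], [-0.286, -0.958, 0.0], [0.0, -0.0, -1.0]]
force: [0.1, -0.3, -3.7]
opening: 0.135
```

```bash
python3 avg.py 8
```

```text
t 16.625 F [ 0.45  0.3  -3.75] Ftool [ 0.34 -0.42  3.75] M [ 0.085  0.019 -0.019] pos [490.75 144.3  103.9 ] yaw -16.59 op 0.134
```

Emit:
servo_tool(
  increments=[
    [1,[0.2,0,0.25],0],
    [1,[0,0,0],0],
    [1,[0,0,0],0],
  ],
)

```text
time_s: 17.0
position: [0.491, 0.1443, 0.1037]
tcp_rot: [[0.958, -0.286, 0.0], [-0.286, -0.958, 0.0], [0.0, -0.0, -1.0]]
force: [-0.1, -0.1, -2.8]
opening: 0.136
```

```bash
python3 avg.py 8
```

```text
t 17.4 F [ 0.22  0.71 -2.48] Ftool [ 0.01 -0.75  2.48] M [ 0.154  0.004 -0.062] pos [490.98 144.26 103.67] yaw -16.59 op 0.13
```

Emit:
servo_tool(
  increments=[
    [1,[0.3,-0.3,0],0.3],
    [1,[0,0,0],0],
    [1,[0,0,0],0],
  ],
)

```text
time_s: 17.77
position: [0.4911, 0.1444, 0.1035]
tcp_rot: [[0.957, -0.29, -0.0], [-0.29, -0.957, -0.0], [-0.0, 0.0, -1.0]]
force: [0.5, 0.3, -3.2]
opening: 0.135
```

```bash
python3 avg.py 8
```

```text
t 18.175 F [ 0.03 -0.13 -2.76] Ftool [0.07 0.12 2.76] M [0.034 0.086 0.015] pos [491.1  144.37 103.54] yaw -16.88 op 0.132
```

Emit:
servo_tool(
  increments=[
    [1,[0,0,0.3],0],
    [1,[0,0,0],0],
    [1,[0,0,0],0],
  ],
)

```text
time_s: 18.55
position: [0.4912, 0.1444, 0.1034]
tcp_rot: [[0.957, -0.29, 0.0], [-0.29, -0.957, 0.0], [0.0, -0.0, -1.0]]
force: [-0.8, 0.3, -0.5]
opening: 0.134
```

```bash
python3 avg.py 8
```

```text
t 18.95 F [-1.11  0.55 -0.18] Ftool [-1.23 -0.2   0.18] M [0.038 0.221 0.017] pos [491.23 144.45 103.41] yaw -16.89 op 0.138
```

Emit:
servo_tool(
  increments=[
    [1,[-0.25,0,0],0],
    [1,[0,0,0],0],
    [1,[0,0,0],0],
  ],
)

```text
time_s: 19.32
position: [0.4912, 0.1445, 0.1034]
tcp_rot: [[0.957, -0.291, 0.0], [-0.291, -0.957, -0.0], [0.0, -0.0, -1.0]]
force: [-0.8, 1.1, 1.0]
opening: 0.131
```

```bash
python3 avg.py 8
```

```text
t 19.725 F [-0.4   0.07  1.13] Ftool [-0.4   0.05 -1.13] M [-0.023  0.131  0.009] pos [491.2  144.5  103.39] yaw -16.89 op 0.135
```

Emit:
servo_tool(
  increments=[
    [1,[-0.2,0,0],0],
    [1,[0,0,0],0],
    [1,[0,0,0],0],
  ],
)

```text
time_s: 20.1
position: [0.4911, 0.1445, 0.1034]
tcp_rot: [[0.957, -0.29, 0.001], [-0.29, -0.957, -0.0], [0.001, -0.0, -1.0]]
force: [0.4, -0.6, 0.5]
opening: 0.139
```

```bash
python3 avg.py 8
```

```text
t 20.5 F [0.84 0.03 0.97] Ftool [ 0.8  -0.27 -0.97] M [-0.043  0.002  0.011] pos [491.07 144.55 103.38] yaw -16.89 op 0.135
```

The x force flips sign within 0.2 mm while z stays at 103.4, the home height, and the load centre lies amid all three feet. So they are home. I'll centre it and release.

Emit:
servo_tool(
  increments=[
    [1,[0.12,0,0],0],
    [1,[0,0,0],0],
    [0.9,[0,0,0],0],
    [0.85,[0,0,0],0],
    [0.83,[0,0,0],0],
  ],
)

```text
time_s: 21.12
position: [0.4903, 0.1446, 0.103]
tcp_rot: [[0.957, -0.291, -0.001], [-0.291, -0.957, 0.0], [-0.001, 0.0, -1.0]]
force: [-0.5, -0.4, -0.1]
opening: 0.163
```

```bash
python3 avg.py 6
```

```text
t 21.425 F [-0.25  0.04  0.28] Ftool [-0.25  0.03 -0.28] M [0.049 0.01  0.015] pos [490.61 144.52 103.13] yaw -16.89 op 0.168
```

Emit:
servo_tool(
  increments=[
    [0.6,[0,0,0],0],
    [0.5,[0,0,0],0],
    [0.5,[0,0,0],0],
    [0.5,[0,0,-10],0],
    [0.5,[0,0,-35],0],
  ],
)

```text
time_s: 22.05
position: [0.4895, 0.1444, 0.1478]
tcp_rot: [[0.957, -0.291, -0.004], [-0.291, -0.957, -0.0], [-0.004, 0.002, -1.0]]
force: [0.8, 0.4, 0.7]
opening: 0.488
```

Emit:
servo_tool(
  increments=[
    [0.7,[0,0,-50],0],
    [1,[0,0,-30],0],
    [1,[-30,-20,0],0],
    [1,[-40,-20,0],0],
    [1,[0,0,0],0],
  ],
)

```text
time_s: 22.68
position: [0.4327, 0.2044, 0.2289]
tcp_rot: [[0.958, -0.287, -0.001], [-0.287, -0.958, 0.0], [-0.001, 0.0, -1.0]]
force: [0.7, -0.2, 0.4]
opening: 0.041
```

```bash
python3 avg.py 4; python3 - <<'E'
from rig import bot
import cv2,numpy as np
D=[]
for i in range(8):
    im,d=bot.capture("top");D.append(d)
np.save("pics/t6.npy",np.stack(D)); cv2.imwrite("pics/t6f.png",im); cv2.imwrite("pics/t6.png",cv2.resize(im[170:290,150:290],None,fx=5.5,fy=5,interpolation=cv2.INTER_CUBIC))
im,d=bot.capture("scene"); cv2.imwrite("pics/s6f.png",im);cv2.imwrite("pics/s6.png",cv2.resize(im[140:250,150:290],None,fx=5.7,fy=5.4,interpolation=cv2.INTER_CUBIC))
E
```

```text
t 22.875 F [ 0.1  -0.43  0.02] Ftool [ 0.22  0.39 -0.02] M [ 0.058  0.019 -0.032] pos [435.92 203.21 228.91] yaw -16.84 op 0.007
```

View pics/s6.png

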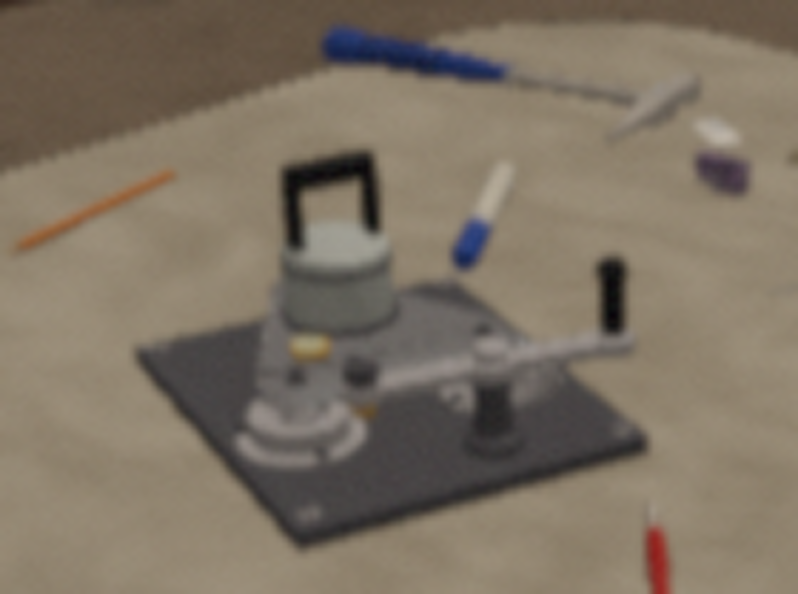

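View pics/t6.png

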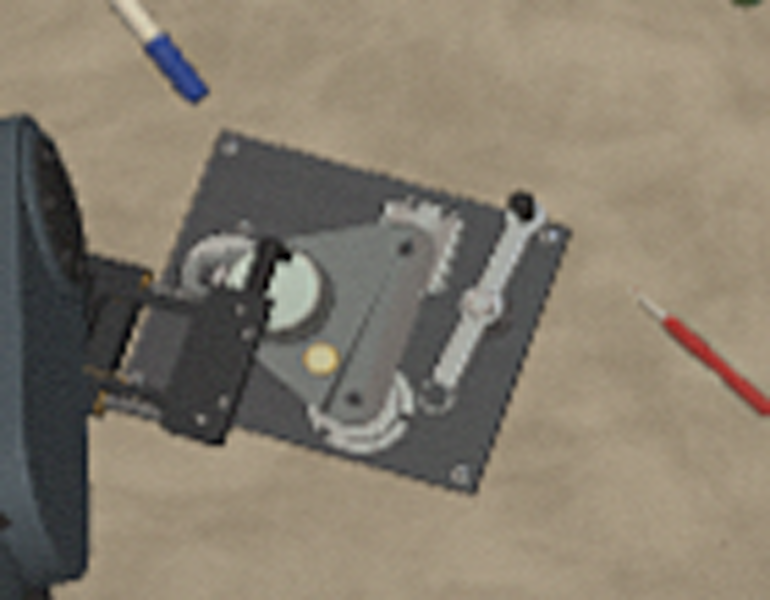

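Seated: flange corners lie over the cone (px ~350,400 in the crop) and the groove (~405,247). Next I'll check flange height and levelness by depth, and locate the pin and arm angle.

```bash
python3 - <<'E'
from fit import *
p=np.load("plate_tc.npy")[0]; R,t=pose(p)
d=np.median(np.load("pics/t6.npy"),0);W=cloud("top",d);Q=np.dstack([(W[...,:2]-t)@R,W[...,2]])*1000
# flange plane in tilt frame (home guess)
c=np.array([-52.4,-46.3]);a=np.radians(-16.89+18.38);r=np.array([[np.cos(a),-np.sin(a)],[np.sin(a),np.cos(a)]])
o=c+r@[48,48]; T=(Q[...,:2]-o)@r
m=(T[...,1]>-34)&(T[...,1]<-22)&(abs(T[...,0])<42)&(abs(Q[...,2]-44)<7)
A=np.c_[T[m],np.ones(m.sum())];x=np.linalg.lstsq(A,Q[m][:,2],rcond=None)[0];print("flat strip n",m.sum(),"slope x mm/96mm",x[0]*96,"z mean",np.median(Q[m][:,2]))
m=(T[...,1]>-55)&(T[...,1]<-44)&(abs(T[...,0])<42)&(Q[...,2]>30);print("bevel z",np.median(Q[m&(T[...,0]<-15)][:,2]),np.median(Q[m&(T[...,0]>15)][:,2]))
m=(T[...,1]>-20)&(T[...,1]<-2)&(T[...,0]<-22)&(T[...,0]>-45)&(Q[...,2]>30);print("near",np.median(Q[m][:,2]),m.sum())
m=(Q[...,2]>90)&(Q[...,0]>40)&(Q[...,1]<-60)&(Q[...,1]>-140)&(Q[...,0]<120)
d0=np.median(np.load("pics/topm.npy"),0)
print("pin",m.sum(),Q[m].mean(0),"ang cw",-np.degrees(np.arctan2(Q[m][:,1].mean()+98,Q[m][:,0].mean()-20)))
m=(abs(Q[...,2]-59)<5)&(Q[...,1]<-70)&(Q[...,1]>-130)&(abs(Q[...,0]-15)<75);P=Q[m]
print("arm",len(P),np.polyfit(P[:,0],P[:,1],1))
for a in (0,.1,1.5):
    X=[20+60*np.cos(a),-98-60*np.sin(a)];print(a,"pin world",(R@np.array(X)/1000+t).round(4))
print("pivot",R@[.020,-.098]+t)
E
python3 go.py .536 .0085 .2 -18.4
```

```text
flat strip n 111 slope x mm/96mm -4.12223365799663 z mean 44.1869839308972
bevel z 44.101856029094016 43.239986935185165
near 338.8583541536701 116
pin 20 [  79.91630975 -102.61293317   99.06732771] ang cw 4.4024948348653705
arm 183 [ -0.10005811 -95.00448538]
0 pin world [0.538  0.0134]
0.1 pin world [0.5358 0.0078]
1.5 pin world [ 0.4662 -0.0259]
pivot [0.48105727 0.03226864]
t 23.325 pos [0.4357 0.2029 0.2282] yaw -16.91 F [ 0.27 -0.02  0.14] M [0.063 0.041 0.045] op 0.006
delta tool mm [152.5 156.9  28.2] turn 1.49 q [ 12.  19. 102.  -0.  59. 119.]
```

```bash
python3 - <<'E'
from rig import bot
import numpy as np
np.save("pics/t7.npy",np.stack([bot.capture("top")[1] for _ in range(14)]))
np.save("pics/s7.npy",np.stack([bot.capture("scene")[1] for _ in range(10)]))
E
cat > chk.py <<'E'
from fit import *
p=np.load("plate_tc.npy")[0]; R,t=pose(p)
def ana(cam,f,org,yaw,zt,label):
    S=np.load(f);S=np.where(S>0,S,np.nan);W=cloud(cam,np.nanmean(S,0))
    r,_=pose([0,0,np.radians(yaw)]);T=(W[...,:2]-org)@r*1000;Z=W[...,2]*1000
    m=(T[...,1]>-36)&(T[...,1]<-24)&(abs(T[...,0])<38)&(abs(Z-zt)<8)
    m|=(T[...,1]>-20)&(T[...,1]<40)&(np.hypot(T[...,0],T[...,1]-5)>31)&(abs(Z-zt)<8)&(abs(T[...,0])<(50-T[...,1]*.5-8))
    # ransac-ish plane
    A=np.c_[T[m],np.ones(m.sum())];z=Z[m];k=np.ones(len(z),bool)
    for _ in range(6):
        x=np.linalg.lstsq(A[k],z[k],rcond=None)[0];e=z-A@x;k=abs(e)<2.5
    print(label,cam,"n",k.sum(),"sd",e[k].std().round(2),"z at cone/groove/flat feet",[(x@[a,b,1]).round(2) for a,b in((-48,-48),(48,-48),(0,52))], "c",x[2].round(2))
rt,_=pose([0,0,np.radians(27.2)])
o0=np.array([.49784,-.25614])-rt@[0,.008]
rh,_=pose([0,0,np.radians(-16.89)]);o1=np.array([.4909,.1445])-rh@[.0005,.008]
for cam,f0,f1 in(("top","pics/topm.npy","pics/t7.npy"),("scene","pics/scenem.npy","pics/s7.npy")):
    ana(cam,f0,o0,27.2,27.5,"start"); ana(cam,f1,o1,-16.89,44,"now")
    S=np.load(f1);W=cloud(cam,np.nanmean(np.where(S>0,S,np.nan),0));Q=np.dstack([(W[...,:2]-t)@R,W[...,2]])*1000
    m=(abs(Q[...,0])<80)&(Q[...,1]>-120)&(Q[...,1]<-75)&(abs(Q[...,2]-11.5)<6)
    A=np.c_[Q[m][:,:2],np.ones(m.sum())];print("plate slope x per 96",np.linalg.lstsq(A,Q[m][:,2],rcond=None)[0]*[96,96,1])
E
python3 chk.py
```

```text
start top n 222 sd 0.89 z at cone/groove/flat feet [np.float64(27.55), np.float64(27.53), np.float64(27.61)] c 27.57
now top n 184 sd 0.72 z at cone/groove/flat feet [np.float64(44.03), np.float64(43.77), np.float64(43.28)] c 43.61
plate slope x per 96 [ 0.01862163 -0.81436748 10.82900302]
start scene n 198 sd 0.54 z at cone/groove/flat feet [np.float64(26.06), np.float64(25.69), np.float64(26.23)] c 26.05
now scene n 116 sd 0.51 z at cone/groove/flat feet [np.float64(42.64), np.float64(42.04), np.float64(41.76)] c 42.06
plate slope x per 96 [ 0.09795432 -0.8266794   9.55666531]chk.py:4: RuntimeWarning: Mean of empty slice
  S=np.load(f);S=np.where(S>0,S,np.nan);W=cloud(cam,np.nanmean(S,0))
chk.py:18: RuntimeWarning: Mean of empty slice
  S=np.load(f1);W=cloud(cam,np.nanmean(np.where(S>0,S,np.nan),0));Q=np.dstack([(W[...,:2]-t)@R,W[...,2]])*1000
```

Referenced to the starting height, the feet rose 16.5, 16.2 and 15.7 mm against an expected 16.3, and both cameras agree, so it is home. Next is the hold-down pin.

Emit:
servo_tool(
  increments=[
    [0.6,[30,31,0],0],
    [0.6,[30,31,0],0],
    [0.6,[30,31,0],0],
    [0.6,[30,31,0],0],
    [0.6,[32,33,0],0],
  ],
)

```text
time_s: 25.15
position: [0.5359, 0.0076, 0.2283]
tcp_rot: [[0.957, -0.29, 0.0], [-0.29, -0.957, 0.0], [0.0, -0.0, -1.0]]
force: [0.8, -0.1, 1.1]
opening: 0.387
```

Emit:
servo_tool(
  increments=[
    [0.6,[0,0,0],-10.2],
    [0.6,[0,0,0],-10.2],
    [0.6,[0,0,0],-10.2],
    [0.6,[0,0,0],-10.2],
    [0.6,[0,0,0],-10.2],
  ],
)

```text
time_s: 25.78
position: [0.5354, 0.0087, 0.2282]
tcp_rot: [[0.825, 0.566, -0.0], [0.566, -0.825, 0.0], [-0.0, -0.0, -1.0]]
force: [-0.1, 0.5, 0.4]
opening: 0.399
```

Emit:
servo_tool(
  increments=[
    [0.6,[0,0,0],-10.2],
    [0.6,[0,0,0],-10.2],
    [0.6,[0,0,0],-10.2],
    [0.6,[0,0,0],-10.2],
    [0.6,[0,0,0],-10.2],
  ],
)

```text
time_s: 26.4
position: [0.5354, 0.0088, 0.2282]
tcp_rot: [[0.079, 0.997, -0.0], [0.997, -0.079, 0.0], [0.0, -0.0, -1.0]]
force: [-0.4, -0.3, -0.2]
opening: 0.4
```

Emit:
servo_tool(
  increments=[
    [0.6,[0,0,0],-10.2],
    [0.6,[0,0,0],-10.2],
    [0.6,[0,0,0],-10.2],
    [0.6,[0,0,0],-10.2],
    [0.6,[0,0,0],-10.2],
  ],
)

```text
time_s: 27.02
position: [0.5354, 0.0087, 0.2282]
tcp_rot: [[-0.725, 0.689, -0.0], [0.689, 0.725, 0.0], [0.0, -0.0, -1.0]]
force: [-0.1, 1.1, -0.7]
opening: 0.396
```

Emit:
servo_tool(
  increments=[
    [0.6,[0,0,0],-10.2],
    [0.6,[0,0,0],-10.2],
    [0.6,[0,0,0],0],
    [0.6,[0,0,0],0],
  ],
)

```text
time_s: 27.52
position: [0.5354, 0.0088, 0.2283]
tcp_rot: [[-0.916, 0.401, -0.0], [0.401, 0.916, 0.0], [0.0, 0.0, -1.0]]
force: [0.2, 0.2, -0.5]
opening: 0.401
```

```bash
python3 go.py .5358 .0078 .073 156; python3 - <<'E'
from rig import bot
import cv2,numpy as np
im,d=bot.capture("scene"); cv2.imwrite("pics/s8.png",cv2.resize(im[100:260,150:340],None,fx=4.2,fy=3.7,interpolation=cv2.INTER_CUBIC))
E
```

```text
t 27.525 pos [0.5354 0.0088 0.2283] yaw 156.37 F [ 0.2   0.25 -0.53] M [ 0.007 -0.139 -0.006] op 0.401
delta tool mm [ -0.8  -0.7 155.3] turn 0.37 q [-11.  23.  95.   0.  63. -77.]
```

View pics/s8.png

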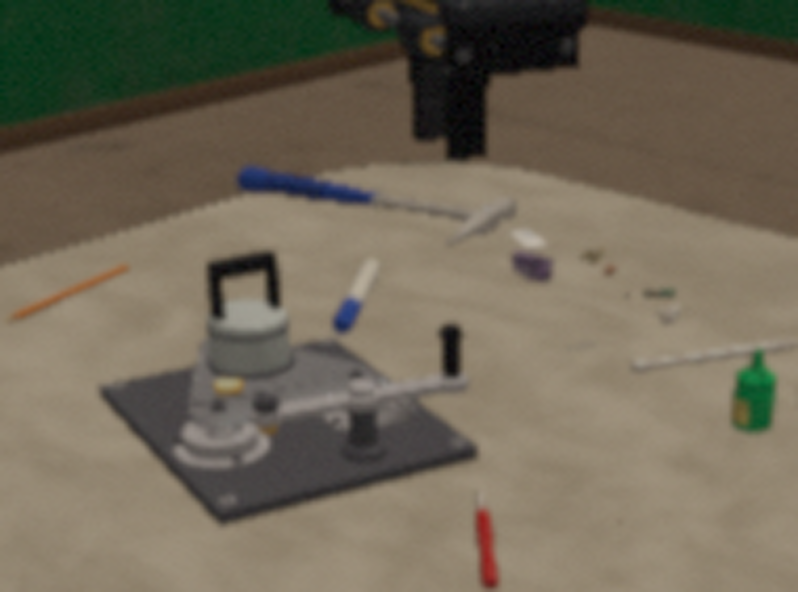

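Emit:
servo_tool(
  increments=[
    [0.6,[-0.8,-0.7,40],0],
    [0.6,[0,0,50],0],
    [0.6,[0,0,22],0],
    [0.6,[0,0,0],0],
  ],
)

```text
time_s: 28.08
position: [0.5345, 0.008, 0.1146]
tcp_rot: [[-0.917, 0.4, -0.004], [0.4, 0.917, 0.001], [0.004, -0.001, -1.0]]
force: [-0.2, 0.4, 0.7]
opening: 0.403
```

```bash
python3 go.py .5358 .0078 .073 156; python3 - <<'E'
from rig import bot
import cv2,numpy as np
im,d=bot.capture("scene"); cv2.imwrite("pics/s9.png",cv2.resize(im[130:250,180:320],None,fx=5.5,fy=4.8,interpolation=cv2.INTER_CUBIC))
E
```

```text
t 28.075 pos [0.5345 0.008  0.1146] yaw 156.44 F [-0.15  0.39  0.73] M [ 0.06  -0.111 -0.06 ] op 0.403
delta tool mm [-1.5  0.4 41.6] turn 0.44 q [-11.  32. 101.   0.  47. -78.]
```

View pics/s9.png

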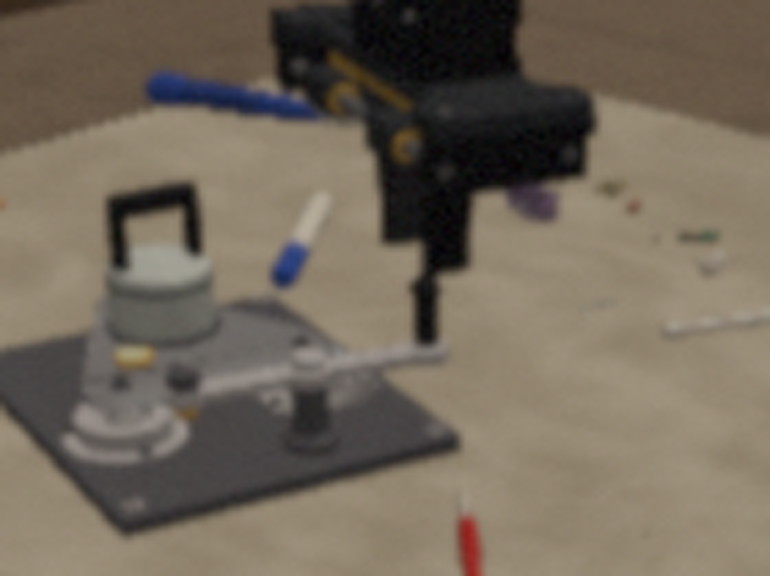

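Emit:
servo_tool(
  increments=[
    [0.6,[0,0,10],0],
    [0.6,[0,0,20],0],
    [0.6,[0,0,10],0],
    [0.7,[0,0,0],0],
    [0.76,[0,0,0],0],
  ],
)

```text
time_s: 28.75
position: [0.5364, 0.0077, 0.0769]
tcp_rot: [[-0.917, 0.399, 0.001], [0.399, 0.917, -0.0], [-0.001, 0.0, -1.0]]
force: [1.0, -0.5, 0.0]
opening: 0.279
```

```bash
python3 avg.py 4; python3 go.py .5358 .0078 .073 156; python3 - <<'E'
from rig import bot
import cv2,numpy as np
im,d=bot.capture("scene"); cv2.imwrite("pics/s10.png",cv2.resize(im[130:250,180:320],None,fx=5.5,fy=4.8,interpolation=cv2.INTER_CUBIC))
E
```

```text
t 28.95 F [ 0.03 -0.01  0.37] Ftool [-0.03  0.   -0.37] M [ 0.073 -0.113 -0.029] pos [536.34   7.71  76.92] yaw 156.51 op 0.244
t 28.95 pos [0.5362 0.0077 0.0768] yaw 156.51 F [ 0.55 -0.68 -0.03] M [ 0.063 -0.094 -0.033] op 0.244
delta tool mm [ 0.4 -0.1  3.8] turn 0.51 q [-11.  36. 102.   0.  42. -78.]
```

View pics/s10.png

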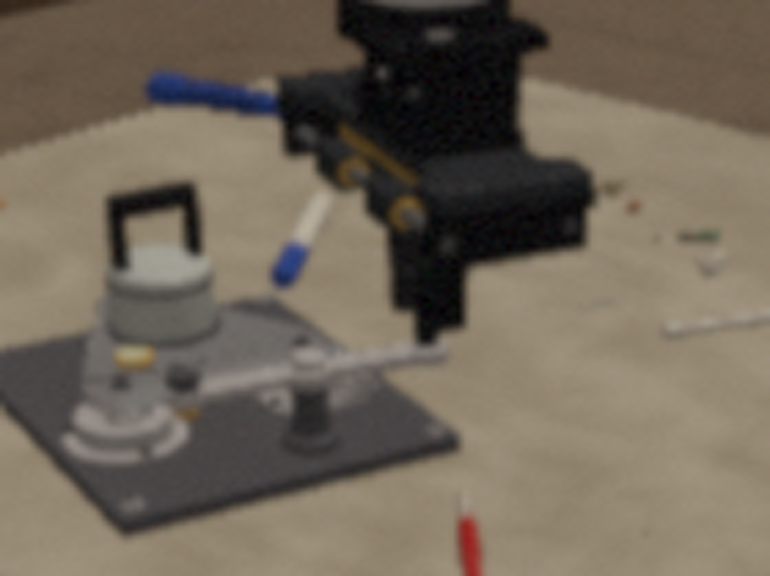

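The pin is caged between the fingers (gap 21 mm). Now I'll swing clockwise on the 60 mm arc.

Emit:
servo_tool(
  increments=[
    [0.76,[0.3,-6.3,0],6],
    [0.76,[0.3,-6.3,0],6],
    [0.76,[0.3,-6.3,0],6],
    [0.76,[0.3,-6.3,0],6],
    [0.76,[0.3,-6.3,0],6],
  ],
)

```text
time_s: 29.62
position: [0.5168, -0.0163, 0.0766]
tcp_rot: [[-0.592, 0.806, 0.001], [0.806, 0.592, 0.001], [0.0, 0.001, -1.0]]
force: [0.7, 3.0, 0.2]
opening: 0.241
```

```bash
cat > arc.py <<'E'
from fit import *
from rig import bot
p=np.load("plate_tc.npy")[0]; R,t=pose(p)
s=bot.read_state();T=s["tcp_rot"];q=(s["position"][:2]-t)@R*1000-[20,-98]
print("t",s["time_s"],"r",np.hypot(*q).round(2),"tcp ang",np.degrees(np.arctan2(-q[1],q[0])).round(2),"tool ang",((156.5-5.6-np.degrees(np.arctan2(T[1,0],T[0,0])))%360+5.6-0).round(2),"F tool",(np.array(T).T@s["force"]).round(1),"z",s["position"][2].round(4),"op",round(s["opening"],3))
E
python3 arc.py
```

```text
t 29.625 r 60.27 tcp ang 35.29 tool ang 30.22 F tool [ 2.   2.4 -0.2] z 0.0766 op 0.241
```

Emit:
servo_tool(
  increments=[
    [0.76,[0.3,-6.3,0],6],
    [0.76,[0.3,-6.3,0],6],
    [0.76,[0.3,-6.3,0],6],
    [0.76,[0.3,-6.3,0],6],
    [0.76,[0.2,-4.2,0],4],
  ],
)

```text
time_s: 30.25
position: [0.4916, -0.0277, 0.0768]
tcp_rot: [[-0.145, 0.989, 0.005], [0.989, 0.145, 0.0], [-0.001, 0.005, -1.0]]
force: [3.0, 2.9, -2.0]
opening: 0.242
```

```bash
python3 arc.py
```

```text
t 30.25 r 60.89 tcp ang 61.66 tool ang 58.19 F tool [2.4 3.4 2. ] z 0.0768 op 0.242
```

Emit:
servo_tool(
  increments=[
    [0.76,[0.2,-4.2,0],4],
    [0.76,[0.2,-4.2,0],4],
    [0.76,[0.2,-4.2,0],4],
    [0.76,[0.1,-3.1,0],3],
    [0.76,[0,0,0],0],
  ],
)

```text
time_s: 30.88
position: [0.4757, -0.0284, 0.0769]
tcp_rot: [[0.113, 0.994, 0.004], [0.994, -0.113, -0.001], [-0.0, 0.004, -1.0]]
force: [2.8, 0.4, -0.1]
opening: 0.237
```

```bash
python3 arc.py; python3 - <<'E'
from rig import bot
import cv2,numpy as np
im,d=bot.capture("scene"); cv2.imwrite("pics/s11.png",cv2.resize(im[130:260,170:310],None,fx=5.5,fy=4.6,interpolation=cv2.INTER_CUBIC))
E
```

```text
t 30.875 r 60.89 tcp ang 76.63 tool ang 72.96 F tool [0.8 2.8 0.1] z 0.0769 op 0.237
```

View pics/s11.png

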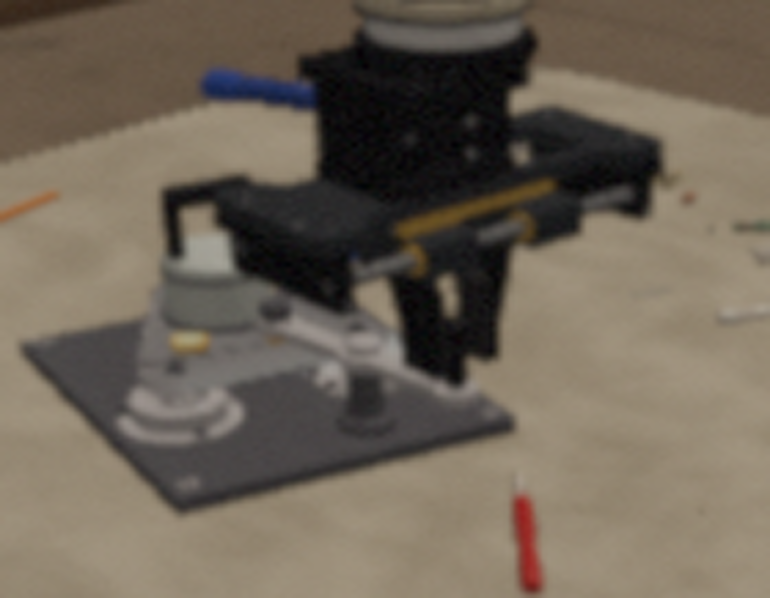

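Emit:
servo_tool(
  increments=[
    [0.76,[0.1,-3.1,0],3],
    [0.76,[0.1,-3.1,0],3],
    [0.76,[0.1,-3.1,0],3],
    [0.76,[0,0,0],0],
  ],
)

```text
time_s: 31.42
position: [0.466, -0.0267, 0.0768]
tcp_rot: [[0.266, 0.964, 0.002], [0.964, -0.266, -0.001], [-0.0, 0.003, -1.0]]
force: [3.2, -0.3, 2.6]
opening: 0.238
```

```bash
python3 arc.py
```

```text
t 31.425 r 60.85 tcp ang 85.9 tool ang 81.91 F tool [ 0.5  3.2 -2.6] z 0.0768 op 0.238
```

Emit:
servo_tool(
  increments=[
    [0.76,[0.1,-2.1,0],2],
    [0.76,[0,-1,0],1],
    [0.76,[0,0,0],0],
  ],
)

```text
time_s: 31.8
position: [0.4624, -0.0256, 0.0765]
tcp_rot: [[0.317, 0.948, 0.001], [0.948, -0.317, -0.001], [-0.0, 0.001, -1.0]]
force: [3.6, -2.3, 2.8]
opening: 0.24
```

```bash
python3 arc.py; python3 avg.py 4
```

```text
t 31.8 r 60.83 tcp ang 89.52 tool ang 84.98 F tool [-1.1  4.1 -2.8] z 0.0765 op 0.24
t 32.0 F [ 3.29 -1.85  2.52] Ftool [-0.71  3.71 -2.52] M [-0.381 -0.702 -0.045] pos [462.24 -25.55  76.41] yaw 71.53 op 0.245
```

Emit:
servo_tool(
  increments=[
    [0.76,[0,-1,0],1],
    [0.76,[0,0,0],0],
    [0.76,[0,0,0],0],
  ],
)

```text
time_s: 32.38
position: [0.4616, -0.0252, 0.0764]
tcp_rot: [[0.334, 0.943, 0.001], [0.943, -0.334, -0.0], [-0.0, 0.001, -1.0]]
force: [4.3, -2.5, 2.5]
opening: 0.238
```

```bash
python3 arc.py; python3 avg.py 3
```

```text
t 32.375 r 60.71 tcp ang 90.36 tool ang 86.02 F tool [-0.9  4.9 -2.5] z 0.0764 op 0.238
t 32.525 F [ 5.01 -2.49  2.68] Ftool [-0.67  5.56 -2.67] M [-0.424 -0.878 -0.044] pos [461.57 -25.22  76.35] yaw 70.49 op 0.241
```

Emit:
servo_tool(
  increments=[
    [0.76,[0,-1,0],1],
    [0.76,[0,0,0],0],
    [0.76,[0,0,0],0],
  ],
)

```text
time_s: 32.9
position: [0.4616, -0.025, 0.0764]
tcp_rot: [[0.351, 0.937, 0.003], [0.937, -0.351, -0.001], [0.0, 0.003, -1.0]]
force: [5.8, -2.6, 1.2]
opening: 0.243
```

```bash
python3 arc.py; python3 avg.py 3;  python3 - <<'E'
from rig import bot
import cv2,numpy as np
im,d=bot.capture("top"); cv2.imwrite("pics/t12.png",cv2.resize(im[170:290,150:290],None,fx=5.5,fy=5,interpolation=cv2.INTER_CUBIC))
im,d=bot.capture("scene"); cv2.imwrite("pics/s12.png",cv2.resize(im[130:260,170:310],None,fx=5.5,fy=4.6,interpolation=cv2.INTER_CUBIC))
E
```

```text
t 32.9 r 60.53 tcp ang 90.42 tool ang 87.02 F tool [-0.4  6.4 -1.2] z 0.0764 op 0.243
t 33.05 F [ 5.35 -1.81  0.96] Ftool [ 0.18  5.65 -0.95] M [-0.386 -1.048  0.003] pos [461.53 -25.04  76.37] yaw 69.47 op 0.241
```

View pics/s12.png

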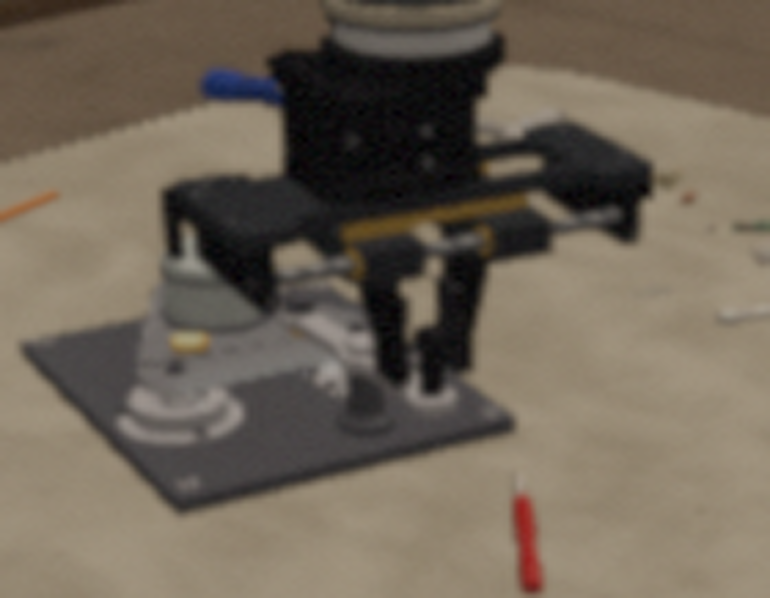

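The TCP stopped advancing at 90.4°, which less about 4° of cage play puts the arm near 86° (the 1.5 rad stop). One more push to confirm.

Emit:
servo_tool(
  increments=[
    [0.76,[0,-1,0],0],
    [0.76,[0,0,0],0],
    [0.76,[0,0,0],0],
  ],
)

```text
time_s: 33.52
position: [0.4615, -0.025, 0.0764]
tcp_rot: [[0.351, 0.936, 0.005], [0.937, -0.351, -0.001], [0.0, 0.005, -1.0]]
force: [6.7, -3.1, -1.1]
opening: 0.244
```

```bash
python3 arc.py; python3 avg.py 3
```

```text
t 33.525 r 60.52 tcp ang 90.44 tool ang 87.03 F tool [-0.5  7.4  1.2] z 0.0764 op 0.244
t 33.675 F [ 6.77 -2.79 -0.15] Ftool [-0.24  7.32  0.19] M [-0.453 -1.251 -0.029] pos [461.51 -25.    76.4 ] yaw 69.47 op 0.243
```

Emit:
servo_tool(
  increments=[
    [0.76,[0,3,0],0],
    [0.7,[0,2.5,0],0],
    [0.6,[0,1,0],0],
    [0.6,[0,0,0],0],
    [0.6,[0,0,0],0],
  ],
)

```text
time_s: 34.3
position: [0.4644, -0.0263, 0.0761]
tcp_rot: [[0.35, 0.937, -0.002], [0.937, -0.35, 0.0], [-0.0, -0.002, -1.0]]
force: [0.2, 0.3, 0.8]
opening: 0.395
```

```bash
python3 arc.py; python3 avg.py 3
```

```text
t 34.3 r 60.85 tcp ang 87.51 tool ang 86.99 F tool [ 0.4  0.1 -0.8] z 0.0761 op 0.395
t 34.45 F [-0.2   0.12 -0.22] Ftool [ 0.04 -0.23  0.22] M [-0.045 -0.078 -0.019] pos [464.79 -26.39  76.23] yaw 69.51 op 0.398
```

No contact force left; the TCP is at 87.5°, around the pin. Going up and clear.

Emit:
servo_tool(
  increments=[
    [0.6,[0,0,-15],0],
    [0.6,[0,0,-40],0],
    [0.6,[0,0,-55],0],
    [0.6,[0,0,-40],0],
    [0.6,[-40,20,0],0],
  ],
)

```text
time_s: 35.08
position: [0.4714, -0.07, 0.2298]
tcp_rot: [[0.346, 0.938, 0.007], [0.938, -0.346, -0.002], [0.001, 0.007, -1.0]]
force: [0.2, -0.4, -0.7]
opening: 0.398
```

Emit:
servo_tool(
  increments=[
    [0.6,[-50,20,0],0],
    [0.6,[-50,20,0],0],
    [0.6,[-50,20,0],0],
    [0.6,[-40,0,0],0],
    [0.6,[0,0,0],0],
  ],
)

```text
time_s: 35.7
position: [0.4588, -0.2726, 0.2261]
tcp_rot: [[0.354, 0.935, -0.0], [0.935, -0.354, -0.0], [-0.0, -0.0, -1.0]]
force: [-0.3, 0.4, -0.5]
opening: 0.399
```

```bash
python3 avg.py 3; python3 - <<'E'
from rig import bot
import cv2,numpy as np
D=[]
for i in range(10):
    im,d=bot.capture("top");D.append(d)
np.save("pics/t7.npy",np.stack(D)); cv2.imwrite("pics/t13.png",cv2.resize(im[170:290,150:290],None,fx=5.5,fy=5,interpolation=cv2.INTER_CUBIC))
D=[]
for i in range(6):
    im,d=bot.capture("scene");D.append(d)
np.save("pics/s7.npy",np.stack(D)); cv2.imwrite("pics/s13.png",cv2.resize(im[130:260,170:310],None,fx=5.5,fy=4.6,interpolation=cv2.INTER_CUBIC))
E
python3 chk.py 2>/dev/null; python3 - <<'E'
from fit import *
p=np.load("plate_tc.npy")[0]; R,t=pose(p)
W=cloud("top",np.median(np.load("pics/t7.npy"),0));Q=np.dstack([(W[...,:2]-t)@R,W[...,2]])*1000
m=(Q[...,2]>85)&(Q[...,2]<120)&(abs(Q[...,0]-20)<50)&(Q[...,1]<-120)&(Q[...,1]>-190)
print("pin",m.sum(),Q[m].mean(0),np.arctan2(-Q[m][:,1].mean()-98,Q[m][:,0].mean()-20))
m=(abs(Q[...,2]-59)<4)&(Q[...,1]<-60)&(Q[...,1]>-150)&(abs(Q[...,0]-20)<20);P=Q[m]
print("arm",len(P),np.polyfit(P[:,1],P[:,0],1))
E
```

```text
t 35.85 F [ 0.1   0.85 -0.34] Ftool [ 0.83 -0.2   0.34] M [-0.015 -0.075  0.01 ] pos [ 459.1  -269.67  226.01] yaw 69.44 op 0.401
start top n 222 sd 0.89 z at cone/groove/flat feet [np.float64(27.55), np.float64(27.53), np.float64(27.61)] c 27.57
now top n 30 sd 0.97 z at cone/groove/flat feet [np.float64(44.65), np.float64(44.09), np.float64(42.61)] c 43.52
plate slope x per 96 [ 0.2216785  -0.03212004 11.53793274]
start scene n 198 sd 0.54 z at cone/groove/flat feet [np.float64(26.06), np.float64(25.69), np.float64(26.23)] c 26.05
now scene n 76 sd 0.56 z at cone/groove/flat feet [np.float64(42.86), np.float64(41.92), np.float64(41.44)] c 41.94
plate slope x per 96 [ 0.21981694 -0.19041195 10.26329624]
pin 21 [  25.14792249 -157.36750333   99.00665741] 1.4842998851052542
arm 131 [-0.06426263 14.56484411]
```

View pics/t13.png

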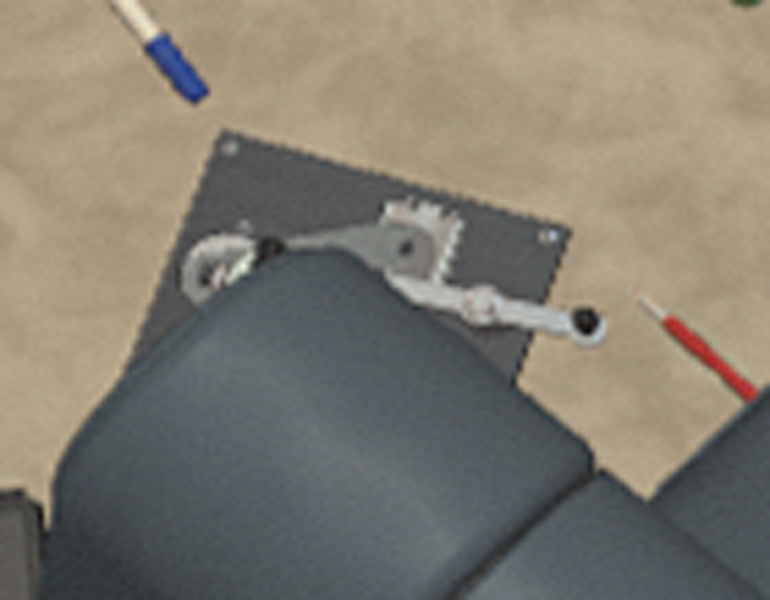

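View pics/s13.png

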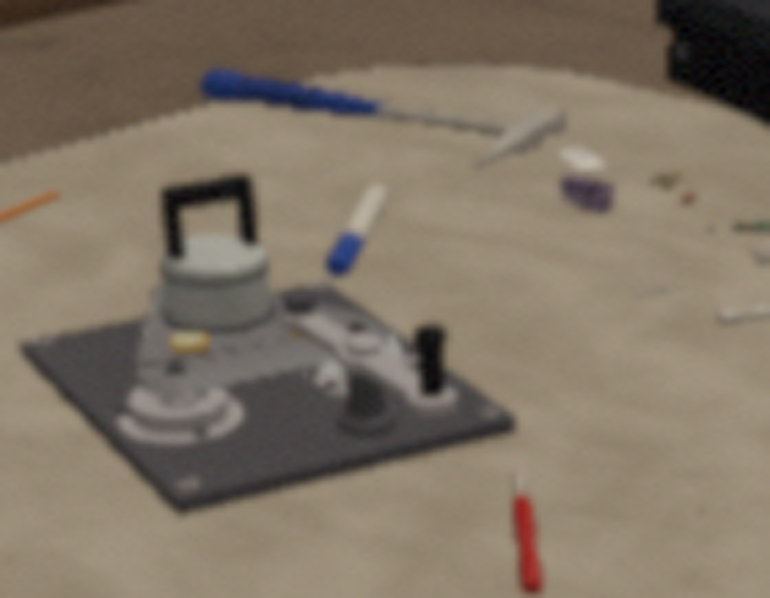

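Pin measures 1.48 rad, the nose sits over the flange, and the scene camera shows the same seating as before. Handing in.

Emit:
servo_tool(
  increments=[
    [0.6,[0,0,0],0],
    [0.6,[0,0,0],0],
  ],
)

```text
time_s: 36.9
position: [0.4596, -0.27, 0.2263]
tcp_rot: [[0.35, 0.937, -0.0], [0.937, -0.35, 0.0], [0.0, -0.0, -1.0]]
force: [-0.1, 0.8, 0.6]
opening: 0.403
```

```bash
python3 -c "
from rig import bot
print(bot.hand_in()); print(bot.read_state()['time_s'])"
```

```text
the job is handed in; nothing more can be done
None
the job is handed in; nothing more can be done
```

I set the tiltmeter down on its seats by feel, released it, swung the hold-down arm to its stop and handed the job in at about 37 s; no verdict was reported.

- **Seating:** the averaged contact force stayed at about 6 N in all. With the feet home, the sideways force changed sign within 0.2 mm and the height did not change.
- **Levelness:** before the hold-down was swung, the top camera put the cone, groove and flat feet 16.5, 16.2 and 15.7 mm above their start (16.3 expected), and the scene camera agreed to 0.2 mm.
- **Hold-down:** against the stop the fingers no longer advanced as I pushed harder, up to about 7 N at the pin. The pin then measured about 1.48 rad from above, and the gripper was clear of everything.
- **Weak or disagreeing checks:**
  - The robot hid most of the flange from the top camera at the end, so its last reading is poor (17.1, 16.6 and 15.0 mm).
  - The scene camera's last reading was 16.8, 16.2 and 15.2 mm. The low value at the flat foot is probably depth error, since that ball cannot sit below its disc.
  - A first rough flange-slope fit showed a 4 mm tilt. It did not hold up in the more robust fit.

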